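# Pack loose tubes into their carrier and lock the cover

## Robot

A 6-joint arm with a two-finger parallel gripper is mounted at the origin on a cart in front of the work surface, level with it; the furniture and walls round the work are solid. World frame = base frame: x ahead of the robot, y to its left, z up, the work surface at z = 0. Lengths are in mm, angles in rad, forces in N, time in s.
With the tool pointing down it reaches from about 350 to 975 mm from the base axis. Payload 7.1 kg.
Tool frame: the origin (TCP) lies at the very end of the fingers, on their centre line; the grasp point (between the pads) lies 19 mm behind it (ctrl.grasp_offset is the distance from the TCP to the grasp point, in mm); z points along the fingers, y is the line along which they close (so a half turn about z gives the same grasp; the last joint's range is limited). The gripper opens to 88 mm and grips with 3 to 60 N. Pads are 20 mm wide; open, the fingers measure 115 mm over their backs; the gripper's body (75 mm by 178 mm) begins 61 mm behind the grasp point.
Start: joints at [-1.253, 0.423, 1.63, -0, 1.089, -0.019], TCP at [206.56, -589.862, 222.675] pointing down, gripper open.
Joint ranges: [-3, 3], [-0.9, 2.11], [0.09, 2.58], [-1.31, 4.45], [0.11, 2.69], [-2.54, 2.54]. Speed limits (rad/s): [2.39, 2.39, 3.01, 3.14, 3.14, 3.14].

## Interface

Orientations are given as a rotation vector (axis times angle).
In Python, from workcell import ctrl, viewer, ticket, models gives the robot as it stands.
- The arm moves only by the tool play_rows, never from a script. Its arguments are lists of equal length, an entry for each row: "dp": the shift along the world's x, y, z in mm, a list of three; "yaw": the turn about the world's z in degrees. In form: {"dp": [[tx, ty, tz], ...], "yaw": [yaw, ...]}. A call has 1 to 8 rows; each row shifts and turns the commanded pose from where the row before left it; what a row does not reach is not made up. A row lasts 1/12 s, in which the tool goes at most 41.7 mm and 7.16 degrees, less where a joint would pass 70% of its speed; a pose out of reach is approached as far as the arm can. A call is refused whole if a number of a shift passes 41.7 or a number of a turn 7.16, either way. A call with a gripper value outside its range is refused whole. "gripper" is the closure, from 0 (fully open) to 1 (shut), set as the call begins (left out, the last holds). The fingers move at their own pace and stop on an object; the grip force is fixed at half the most. Time passes only in rows, so rows that do not move let the fingers close. It gives the time, the measured TCP pose, the force, the opening and the grip force at its end, in the units of the state.
- ctrl.get_obs(): the state, without advancing time (a new reading comes with each control period).
- viewer.get_image(name): name is "side" or "top" or "wrist"; returns a dict with "pixels" (400x640x3 uint8, red, green, blue), "range_z" (400x640 float32, mm along the optical axis (not along the pixel's ray), 0 where there is no reading), "fx", "fy", "cx", "cy" (pixels), "dist_coeffs" ([k1, k2, p1, p2, k3] as OpenCV has them; the pictures are not rectified), "T" (4x4, takes a point from camera to world coordinates); the wrist camera has in their place "hand_eye" (4x4, takes a point from camera to tool coordinates, whose origin is the TCP and whose axes are the flange's). Camera axes: x right, y up, looking along -z (the intrinsics and any distortion apply to the point x, -y, -z); pixel columns grow to the right and rows downward; lengths in mm; the calibration is good to about 2 mm. A picture is of the moment at which its call begins: read the wrist's pose just before it.
- ticket.close_job(): hands the job in; it is judged then, once.
Trained networks look in a picture, given as the dict that the camera call returned (one of the last four; its "shot" number tells which), for a name from the list of things; names that differ only in an ending like _2 or _b are one class to them, and where a whole thing is asked for, a point or a joint stands for the part that bears it (a point fixed in the world has none). Each returns a list of dicts, best first, with "conf" (0 to 1); they miss things now and then, are a little off and sometimes report something else, mostly with a low value. They report only what shows in the picture. A call takes as long as a camera call. They do not tell look-alikes from the thing itself.
- models.look_for(picture, name): "bbox" ([centre column, centre row, width, height] in pixels, round what is visible of it).
- models.landmark_of(picture, name): "location" ([column, row] in pixels: a listed point, or the origin of a listed thing).
The state is a dict: "t": time; "qpos": joint angles; "qvel": joint speeds; "joint_torque": joint torques, N m; "ee_pos": TCP position; "orientation": TCP orientation; "ft_force": force on the tool from outside, world axes, zero at the start; "moment": the same for the moment, N m; "width": finger opening in mm; "grasp_force": force on a finger pad.
Only numpy, scipy, OpenCV 4.12 (cv2) and the standard library are available. Lean on these libraries where they do the work, as an engineer would, in place of code of your own. Each camera call takes 0.05 s, during which the arm holds its last target. There are 200 camera calls.

## Task

Pack the white capped tubes for transport: lay every tube that lies loose on the bench in a groove of its own in the black carrier (they roll away when touched from one side), and once they are all in, lay the thin aluminium cover plate flat in its seat on the carrier over them and turn both red-knobbed latches fully inward over it. The cover lies flat on the granite block: do not lift it there, but slide it until one end overhangs the block and take it by its two long edges. Leave the other things on the bench where they are.

Things in the scene. Friction and masses are not known exactly. Their poses are not given: they have to be found in the camera images.
- tube_1_mid (a point): Middle of a white translucent plastic tube with a cap, lying on its side: a round rod 66 mm long, 14 mm across at the cap and about 12 to 13 mm along the body, 14 g. This point is on its axis at half length; its y axis runs along the tube. It rolls when touched from one side and then runs on far. May be absent.
- tube_2_mid (a point): Middle of a white translucent plastic tube with a cap, lying on its side: a round rod 66 mm long, 14 mm across at the cap and about 12 to 13 mm along the body, 14 g. This point is on its axis at half length; its y axis runs along the tube. It rolls when touched from one side and then runs on far. May be absent.
- tube_3_mid (a point): Middle of a white translucent plastic tube with a cap, lying on its side: a round rod 66 mm long, 14 mm across at the cap and about 12 to 13 mm along the body, 14 g. This point is on its axis at half length; its y axis runs along the tube. It rolls when touched from one side and then runs on far. May be absent.
- tube_4_mid (a point): Middle of a white translucent plastic tube with a cap, lying on its side: a round rod 66 mm long, 14 mm across at the cap and about 12 to 13 mm along the body, 14 g. This point is on its axis at half length; its y axis runs along the tube. It rolls when touched from one side and then runs on far. May be absent.
- tube_5_mid (a point): Middle of a white translucent plastic tube with a cap, lying on its side: a round rod 66 mm long, 14 mm across at the cap and about 12 to 13 mm along the body, 14 g. This point is on its axis at half length; its y axis runs along the tube. It rolls when touched from one side and then runs on far. May be absent.
- carrier: Black carrier, fixed, 86 x 268 mm (x, y); origin: centre of its underside, z up, y along its length. Base 8 mm thick. Five grooves along x at y = -80, -40, 0, 40, 80 mm. Four corner seats (x 18 to 36, y 96 to 111 mm either side) carry the cover 26 mm above the bench, with lips 5 mm high outside that leave it 3 mm of play each way. Latch blocks (y 113 to 132 either side) 31 mm high.
- groove_1 (a point): Where the middle of a tube's axis lies in this groove, 16 mm above the bench; the groove runs along this point's x axis (the carrier's x). V notches in white teeth, 10 mm wide, 23 mm either side of this point, 15 mm high; between them for 36 mm only the flat base, so fingers go down there beside the tube. Steel stop pins 17 mm high stand 38.5 mm away at both ends.
- groove_2 (a point): Where the middle of a tube's axis lies in this groove, 16 mm above the bench; the groove runs along this point's x axis (the carrier's x). V notches in white teeth, 10 mm wide, 23 mm either side of this point, 15 mm high; between them for 36 mm only the flat base, so fingers go down there beside the tube. Steel stop pins 17 mm high stand 38.5 mm away at both ends.
- groove_3 (a point): Where the middle of a tube's axis lies in this groove, 16 mm above the bench; the groove runs along this point's x axis (the carrier's x). V notches in white teeth, 10 mm wide, 23 mm either side of this point, 15 mm high; between them for 36 mm only the flat base, so fingers go down there beside the tube. Steel stop pins 17 mm high stand 38.5 mm away at both ends.
- groove_4 (a point): Where the middle of a tube's axis lies in this groove, 16 mm above the bench; the groove runs along this point's x axis (the carrier's x). V notches in white teeth, 10 mm wide, 23 mm either side of this point, 15 mm high; between them for 36 mm only the flat base, so fingers go down there beside the tube. Steel stop pins 17 mm high stand 38.5 mm away at both ends.
- groove_5 (a point): Where the middle of a tube's axis lies in this groove, 16 mm above the bench; the groove runs along this point's x axis (the carrier's x). V notches in white teeth, 10 mm wide, 23 mm either side of this point, 15 mm high; between them for 36 mm only the flat base, so fingers go down there beside the tube. Steel stop pins 17 mm high stand 38.5 mm away at both ends.
- cover_seat (a point): Where the cover's origin belongs: centre of the carrier, at the height of the corner seats (26 mm above the bench); axes as the carrier's.
- cover: Aluminium cover plate with five slots, 60 x 210 x 3 mm (x, y, z), 85 g. Origin at the centre of its underside, y along its length. Lies flat on the granite block, too thin to be taken there; either end and either face will do. It slides when pressed from above with about 5 N and dragged; a little of the drag is lost.
- granite_block: Dark granite inspection block fixed on the bench, 140 x 226 x 30 mm (x, y, z). Origin at the centre of its underside; the cover lies on its top, 30 mm above the bench, about parallel to it.
- latch_left (a joint): Left turn latch of the carrier, at its +y end: a steel bar on a vertical axis, reaching 36 mm from it, 31.5 to 36.5 mm above the bench, with an upright red knob. 0: open, it points to the carrier's -x; 1.57: closed (stop), it points inward along the carrier's length over the cover's end. Closing turns it counter-clockwise seen from above. Stays where left (about 0.04 N m).
- latch_right (a joint): Right turn latch of the carrier, at its -y end: a steel bar on a vertical axis, reaching 36 mm from it, 31.5 to 36.5 mm above the bench, with an upright red knob. 0: open, it points to the carrier's -x; 1.57: closed (stop), it points inward along the carrier's length over the cover's end. Closing turns it clockwise seen from above. Stays where left (about 0.04 N m).
- latch_left_pin (a point): Middle of the latch's upright red knob's top end (its top face is at 55 mm above the bench): knob 10 mm in diameter, 18 mm tall above the bar, 26 mm from the latch's axis; this point is on the knob's axis, at its top.
- latch_right_pin (a point): Middle of the latch's upright red knob's top end (its top face is at 55 mm above the bench): knob 10 mm in diameter, 18 mm tall above the bar, 26 mm from the latch's axis; this point is on the knob's axis, at its top.
- latch_left_hinge (a point): Point on the latch's vertical axis, 31 mm above the bench.
- latch_right_hinge (a point): Point on the latch's vertical axis, 31 mm above the bench.
- loupe: Black loupe, 37 x 37 x 34 mm, standing; leave alone.
- tape_roll: Amber tape roll, 70 mm across, 16 mm high, lying flat; leave alone.
- red_vial: Vial with a red cap, 22 x 22 x 45 mm, standing; leave alone.
Mind the look-alikes: they are no part of the job. What is shaped like the part that bears tube_4_mid but pink is not meant.

How it is judged (in metres and radians):
On the way, in this order (a step that is already met when the one before it is completed fails the run):
1. every tube lies in a groove of the carrier (((distance between tube_1_mid and groove_1 below 0.01 m and angle between the y axis of tube_1_mid and the x axis of groove_1, either way round below 0.12 rad) or (distance between tube_1_mid and groove_2 below 0.01 m and angle between the y axis of tube_1_mid and the x axis of groove_2, either way round below 0.12 rad) or (distance between tube_1_mid and groove_3 below 0.01 m and angle between the y axis of tube_1_mid and the x axis of groove_3, either way round below 0.12 rad) or (distance between tube_1_mid and groove_4 below 0.01 m and angle between the y axis of tube_1_mid and the x axis of groove_4, either way round below 0.12 rad) or (distance between tube_1_mid and groove_5 below 0.01 m and angle between the y axis of tube_1_mid and the x axis of groove_5, either way round below 0.12 rad)) and ((distance between tube_2_mid and groove_1 below 0.01 m and angle between the y axis of tube_2_mid and the x axis of groove_1, either way round below 0.12 rad) or (distance between tube_2_mid and groove_2 below 0.01 m and angle between the y axis of tube_2_mid and the x axis of groove_2, either way round below 0.12 rad) or (distance between tube_2_mid and groove_3 below 0.01 m and angle between the y axis of tube_2_mid and the x axis of groove_3, either way round below 0.12 rad) or (distance between tube_2_mid and groove_4 below 0.01 m and angle between the y axis of tube_2_mid and the x axis of groove_4, either way round below 0.12 rad) or (distance between tube_2_mid and groove_5 below 0.01 m and angle between the y axis of tube_2_mid and the x axis of groove_5, either way round below 0.12 rad)) and ((distance between tube_3_mid and groove_1 below 0.01 m and angle between the y axis of tube_3_mid and the x axis of groove_1, either way round below 0.12 rad) or (distance between tube_3_mid and groove_2 below 0.01 m and angle between the y axis of tube_3_mid and the x axis of groove_2, either way round below 0.12 rad) or (distance between tube_3_mid and groove_3 below 0.01 m and angle between the y axis of tube_3_mid and the x axis of groove_3, either way round below 0.12 rad) or (distance between tube_3_mid and groove_4 below 0.01 m and angle between the y axis of tube_3_mid and the x axis of groove_4, either way round below 0.12 rad) or (distance between tube_3_mid and groove_5 below 0.01 m and angle between the y axis of tube_3_mid and the x axis of groove_5, either way round below 0.12 rad)) and ((distance between tube_4_mid and groove_1 below 0.01 m and angle between the y axis of tube_4_mid and the x axis of groove_1, either way round below 0.12 rad) or (distance between tube_4_mid and groove_2 below 0.01 m and angle between the y axis of tube_4_mid and the x axis of groove_2, either way round below 0.12 rad) or (distance between tube_4_mid and groove_3 below 0.01 m and angle between the y axis of tube_4_mid and the x axis of groove_3, either way round below 0.12 rad) or (distance between tube_4_mid and groove_4 below 0.01 m and angle between the y axis of tube_4_mid and the x axis of groove_4, either way round below 0.12 rad) or (distance between tube_4_mid and groove_5 below 0.01 m and angle between the y axis of tube_4_mid and the x axis of groove_5, either way round below 0.12 rad)) and ((distance between tube_5_mid and groove_1 below 0.01 m and angle between the y axis of tube_5_mid and the x axis of groove_1, either way round below 0.12 rad) or (distance between tube_5_mid and groove_2 below 0.01 m and angle between the y axis of tube_5_mid and the x axis of groove_2, either way round below 0.12 rad) or (distance between tube_5_mid and groove_3 below 0.01 m and angle between the y axis of tube_5_mid and the x axis of groove_3, either way round below 0.12 rad) or (distance between tube_5_mid and groove_4 below 0.01 m and angle between the y axis of tube_5_mid and the x axis of groove_4, either way round below 0.12 rad) or (distance between tube_5_mid and groove_5 below 0.01 m and angle between the y axis of tube_5_mid and the x axis of groove_5, either way round below 0.12 rad))), for 0.3 s.
2. the cover lies in its seat on the carrier (horizontal distance between cover and cover_seat below 0.007 m and z of cover in the frame of cover_seat between -0.003 and 0.0035 m and angle between the y axis of cover and the y axis of carrier, either way round below 0.07 rad and angle between the z axis of cover and the z axis of carrier, either way round below 0.04 rad), for 0.3 s.
At the end, for the whole second after the job is handed in: Every tube lies in a groove (middle within 10 mm of its point, within 7 degrees), the cover lies in its seat (within 7 mm sideways, 3.5 mm in height, parallel to 4 and level to 2 degrees), both latches are turned at least 1.35 rad inward over it, all at rest (all of step 1 and all of step 2 and value of joint each of latch_left, latch_right above 1.35 rad and linear speed of cover below 0.02 m/s and linear speed of each of tube_1, tube_2, tube_3, tube_4, tube_5 below 0.03 m/s); the robot touches nothing.
It fails at once if the cover is lifted off the block before an end overhangs it (z of cover in the frame of granite_block between 0.042 and 0.056 m and y of cover in the frame of granite_block between -0.025 and 0.025 m and x of cover in the frame of granite_block between -0.06 and 0.06 m).
It fails at once if the loupe is displaced by more than 3 cm (distance of loupe from where it was at the start of the episode above 0.03 m).
It fails at once if the tape roll is displaced by more than 3 cm (distance of tape_roll from where it was at the start of the episode above 0.03 m).
It fails at once if the red vial is displaced by more than 3 cm (distance of red_vial from where it was at the start of the episode above 0.03 m).
Of tube_1, tube_2, tube_3, tube_4, tube_5 only 3 to 5 are there at a start; the rules pass over those that are not, and their reading is None.
At some moment in a run one of cover may be knocked a few centimetres aside while the robot is not near it.
It also fails if it takes over 210 s, if anything falls off the work surface, if the arm or the gripper's body presses on something with over 40 N, if the wrist force passes 120 N, or if a joint passes its speed limit or range.

## Working session

There is one attempt and no reset: what is moved stays moved. The work goes in short steps, Python scripts to look and compute and a tool call to move; the robot and the scene stay as the last step left them, time stands still between calls to the robot, and variables do not carry over. Pictures are saved under pics/ and viewed, at most 14 in all, crops included, and the job is handed in when it is done.

Besides the shell and the picture viewer there is one more tool, called after "Emit:" as name(argument=value, ...) on one line, values as JSON. play_rows: Moves the arm, as the interface text tells. Its arguments: {"type":"object","properties":{"dp":{"type":"array"},"yaw":{"type":"array"},"gripper":{"type":"number"}},"required":["dp","yaw"]}

```bash
mkdir -p pics; cat > h.py <<'E'
import numpy as np, cv2
from workcell import ctrl, viewer, ticket, models
from scipy.spatial.transform import Rotation as R
def shot(name):
    o=ctrl.get_obs(); p=viewer.get_image(name)
    if name=="wrist":
        T=np.eye(4);T[:3,:3]=R.from_rotvec(o["orientation"]).as_matrix();T[:3,3]=o["ee_pos"]
        p["TW"]=T@np.array(p["hand_eye"])
    else: p["TW"]=np.array(p["T"])
    return p
def save(p,f): cv2.imwrite("pics/"+f,p["pixels"][:,:,::-1])
def ray(p,uv):
    K=np.array([[p["fx"],0,p["cx"]],[0,p["fy"],p["cy"]],[0,0,1]])
    n=cv2.undistortPoints(np.array(uv,float).reshape(-1,1,2),K,np.array(p["dist_coeffs"],float)).reshape(-1,2)
    return np.c_[n[:,0],-n[:,1],-np.ones(len(n))]
def at_z(p,uv,z):
    d=ray(p,uv)@p["TW"][:3,:3].T; c=p["TW"][:3,3]
    return c+d*((z-c[2])/d[:,2])[:,None]
def cloud(p):
    h,w=p["range_z"].shape
    vv,uu=np.mgrid[:h,:w]; d=ray(p,np.c_[uu.ravel(),vv.ravel()])*p["range_z"].reshape(-1,1)
    return (d@p["TW"][:3,:3].T+p["TW"][:3,3]).reshape(h,w,3)
def proj(p,X):
    K=np.array([[p["fx"],0,p["cx"]],[0,p["fy"],p["cy"]],[0,0,1]])
    c=(np.atleast_2d(X)-p["TW"][:3,3])@p["TW"][:3,:3]; c=c*[1,-1,-1]
    return cv2.projectPoints(c,np.zeros(3),np.zeros(3),K,np.array(p["dist_coeffs"],float))[0].reshape(-1,2)
E
python3 - <<'E'
from h import *
p=shot("top");save(p,"top0.png");print(p["TW"].round(2))
Z={"tube_1_mid":7,"granite_block":30,"cover":32,"carrier":8,"latch_left_pin":55,"latch_right_pin":55,"latch_left_hinge":31,"latch_right_hinge":31,"groove_1":16,"loupe":34,"tape_roll":16,"red_vial":45}
for n,z in Z.items():
    for f,k in((models.look_for,"bbox"),(models.landmark_of,"location")):
        print(n,[(round(r["conf"],2),np.round(r[k]).astype(int).tolist(),at_z(p,[r[k][:2]],z)[0].round().tolist()) for r in f(p,n)][:7])
s=shot("side");save(s,"side0.png")
E
```

```text
[[-6.00000e-02  9.80000e-01 -2.00000e-01  3.32280e+02]
 [-1.00000e+00 -6.00000e-02  1.00000e-02 -5.23000e+00]
 [-1.00000e-02  2.00000e-01  9.80000e-01  1.13581e+03]
 [ 0.00000e+00  0.00000e+00  0.00000e+00  1.00000e+00]]
tube_1_mid [(0.31, [248, 189, 96, 29], [595.0, 187.0, 7.0])]
tube_1_mid [(0.7, [380, 237], [442.0, -164.0, 7.0])]
granite_block [(0.97, [383, 178, 94, 70], [599.0, -180.0, 30.0]), (0.37, [391, 178, 79, 40], [596.0, -201.0, 30.0])]
granite_block [(0.84, [381, 180], [594.0, -175.0, 30.0]), (0.39, [205, 192], [588.0, 298.0, 30.0])]
cover [(0.56, [390, 178, 84, 41], [596.0, -199.0, 32.0])]
cover [(0.79, [390, 178], [595.0, -199.0, 32.0]), (0.42, [286, 136], [732.0, 75.0, 32.0])]
carrier [(0.63, [249, 189, 101, 32], [594.0, 185.0, 8.0])]
carrier [(0.93, [247, 189], [595.0, 190.0, 8.0]), (0.36, [218, 189], [599.0, 270.0, 8.0])]
latch_left_pin [(0.57, [206, 189, 15, 12], [591.0, 290.0, 55.0]), (0.32, [284, 134, 6, 12], [729.0, 78.0, 55.0])]
latch_left_pin [(0.52, [249, 186], [592.0, 177.0, 55.0]), (0.43, [205, 191], [585.0, 293.0, 55.0]), (0.22, [326, 130], [734.0, -34.0, 5
[... 532 characters left out ...]
oove_1 [(0.57, [247, 189, 95, 30], [594.0, 189.0, 16.0])]
groove_1 [(0.87, [263, 188], [592.0, 146.0, 16.0]), (0.85, [230, 185], [607.0, 234.0, 16.0]), (0.68, [247, 187], [599.0, 188.0, 16.0]), (0.62, [275, 189], [588.0, 111.0, 16.0]), (0.6, [218, 188], [601.0, 268.0, 16.0])]
loupe [(0.48, [380, 125, 13, 15], [746.0, -184.0, 34.0])]
loupe [(0.68, [380, 125], [748.0, -185.0, 34.0]), (0.58, [268, 246], [434.0, 135.0, 34.0])]
tape_roll [(0.81, [327, 129, 25, 25], [751.0, -41.0, 16.0])]
tape_roll [(0.65, [326, 128], [755.0, -37.0, 16.0])]
red_vial [(0.63, [422, 242, 20, 22], [418.0, -262.0, 45.0]), (0.52, [286, 134, 9, 13], [734.0, 75.0, 45.0])]
red_vial [(0.45, [288, 138], [721.0, 69.0, 45.0])]
```

View pics/top0.png

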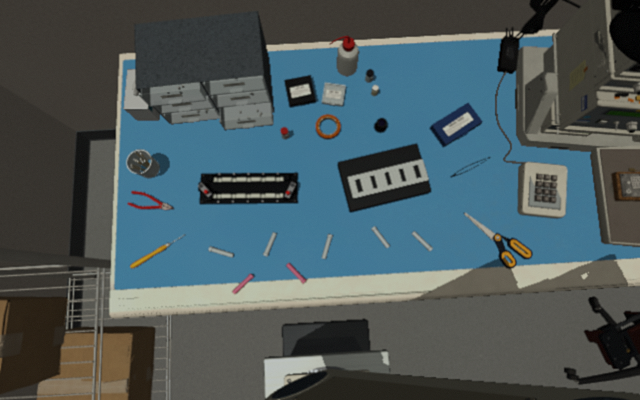

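View pics/side0.png

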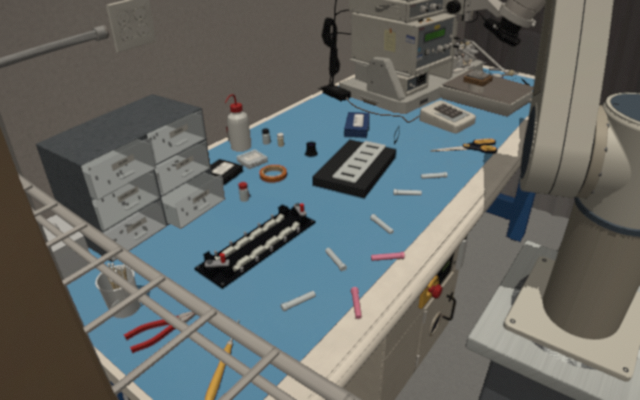

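The top view shows white tubes at about (221,251), (270,243), (327,245), (380,237) and (422,241), with two pink look-alikes below them. The carrier is at (249,188), and the block with the cover is at (385,178).

```bash
cat >> h.py <<'E'
def blobs(p,z,box=None,amin=30,amax=900,lo=120,sat=75):
    im=p["pixels"].astype(int); m=((im.min(2)>lo)&(im.max(2)-im.min(2)<sat)).astype(np.uint8)
    n,l,st,c=cv2.connectedComponentsWithStats(m); out=[]
    for i in range(1,n):
        if not amin<st[i,4]<amax: continue
        v,u=np.nonzero(l==i); X=at_z(p,np.c_[u,v],z)[:,:2]
        (cx,cy),(w,h),a=cv2.minAreaRect(X.astype(np.float32))
        e,V=np.linalg.eigh(np.cov((X-X.mean(0)).T)); d=V[:,1]
        out.append((X.mean(0).round(1).tolist(),[round(cx,1),round(cy,1)],sorted([round(w,1),round(h,1)]),round(float(np.degrees(np.arctan2(d[1],d[0]))%180),1),c[i].round().tolist(),int(st[i,4])))
    return out
E
python3 - <<'E'
from h import *
p=shot("top")
for b in blobs(p,8):
    if b[4][1]>215 and b[4][1]<262 and b[2][1]<110: print(b)
P=cloud(p)
# dark block top and carrier extents by depth
for (u0,u1,v0,v1,lo,hi,n) in((330,440,140,215,24,40,"block+cover"),(190,310,165,210,4,34,"carrier")):
    Q=P[v0:v1,u0:u1].reshape(-1,3); Q=Q[(Q[:,2]>lo)&(Q[:,2]<hi)]
    print(n,len(Q),cv2.minAreaRect(Q[:,:2].astype(np.float32)),np.median(Q[:,2]))
print(blobs(p,32,amin=300)[:0])
im=p["pixels"].astype(int)
print([b for b in blobs(p,33,amin=200,amax=4000) if 330<b[4][0]<440 and 140<b[4][1]<215])
o=ctrl.get_obs();print(o["t"],o["ee_pos"],R.from_rotvec(o["orientation"]).as_matrix().round(3).tolist(),o["width"],o["ft_force"])
w=viewer.get_image("wrist");print(np.array(w["hand_eye"]).round(2).tolist(),w["fx"],p["fx"])
E
```

```text
([453.6, -436.1], [458.6, -428.5], [15.6, 92.6], 45.7, [481.0, 226.0], 138)
([442.4, -162.0], [442.2, -162.2], [8.5, 64.3], 33.6, [380.0, 237.0], 78)
([440.4, 134.3], [440.7, 134.0], [7.8, 63.7], 154.8, [269.0, 244.0], 71)
([424.2, -272.8], [425.2, -272.1], [7.7, 64.5], 41.4, [422.0, 241.0], 82)
([426.9, -17.9], [425.8, -17.7], [8.4, 64.5], 160.1, [326.0, 246.0], 76)
([427.9, 265.2], [427.8, 264.8], [8.3, 64.9], 70.0, [220.0, 252.0], 77)
block+cover 4186 ((601.4267578125, -183.53688049316406), (141.14830017089844, 224.80430603027344), 10.247893333435059) 31.8672580653988
carrier 3746 ((601.022705078125, 185.24588012695312), (331.9565734863281, 125.12703704833984), 86.4911880493164) 9.1439024647633
[]
[([595.4, -192.5], [595.7, -193.3], [58.8, 208.9], 100.5, [388.0, 178.0], 1298)]
1.35 [ 206.5506701  -589.86427534  222.6797417 ] [[0.944, 0.33, -0.0], [0.33, -0.944, -0.0], [-0.0, 0.0, -1.0]] 87.89907217565086 [ 1.03625853 -0.51126591 -1.17830583]
[[-0.0, 0.96, 0.29, 81.45], [1.0, 0.0, 0.0, 0.03], [0.0, 0.29, -0.96, -161.66], [0.0, 0.0, 0.0, 1.0]] 332.9070966738189 422.5836409941442
```

Emit:
play_rows(dp=[[18,26.5,-8.5],[18,26.5,-8.5],[18,26.5,-8.5],[18,26.5,-8.5],[18,26.5,-8.5],[18,26.5,-8.5]], yaw=[1.8,1.8,1.8,1.8,1.8,1.8], gripper=0.45)

```text
t: 1.9
ee_pos: [315.2, -429.7, 171.5]
orientation: [3.033, 0.817, 0.0]
ft_force: [-0.8, -1.1, -0.3]
width: 51.4
grasp_force: 0.0
```

Emit:
play_rows(dp=[[18,26.5,-8.5],[18,26.5,-8.5],[18,26.5,-8.5],[18,26.5,-8.5],[18,26.5,-8.5],[18,26.5,-8.5],[0,0,0]], yaw=[1.8,1.8,1.8,1.8,1.8,1.8,0])

```text
t: 2.48
ee_pos: [424.0, -267.9, 119.4]
orientation: [-2.939, -1.104, 0.001]
ft_force: [-0.1, 0.8, -0.1]
width: 48.2
grasp_force: 0.0
```

```bash
python3 - <<'E'
from h import *
p=shot("wrist");save(p,"w1.png");o=ctrl.get_obs()
M=R.from_rotvec(o["orientation"]).as_matrix();print(o["ee_pos"],np.degrees(np.arctan2(M[1,0],M[0,0])),o["width"])
for b in blobs(p,7,amin=300,amax=30000): print(b)
E
```

```text
[ 423.35452709 -269.65061403  120.05134968] 41.13930901421725 48.23896106770646
([405.5, -10.9], [407.4, -11.2], [8.8, 32.3], 157.3, [58.0, 10.0], 360)
([608.5, -270.4], [616.4, -252.3], [65.5, 109.4], 123.3, [480.0, 28.0], 5382)
([321.6, -70.5], [316.9, -77.7], [60.5, 187.2], 92.9, [68.0, 140.0], 10207)
([441.6, -161.9], [440.6, -163.3], [11.8, 66.9], 34.1, [234.0, 99.0], 1087)
([423.5, -272.8], [422.7, -273.6], [12.5, 67.8], 41.2, [324.0, 203.0], 943)
([303.7, -458.4], [299.7, -457.5], [19.0, 41.4], 138.4, [380.0, 392.0], 319)
```

View pics/w1.png

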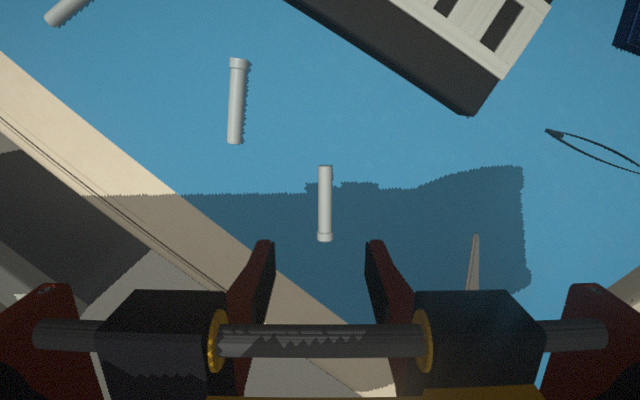

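The wrist view shows the tube at (324,203), lined up between the fingers. The top and wrist measurements agree.

Emit:
play_rows(dp=[[0,-3.4,-24],[0,0,-28],[0,0,-28],[0,0,-20],[0,0,-12],[0,0,-5.5],[0,0,0]], yaw=[0,0,0,0,0,0,0])

```text
t: 3.12
ee_pos: [422.0, -275.6, 2.6]
orientation: [-2.943, -1.096, 0.001]
ft_force: [-0.2, -0.5, 0.1]
width: 48.2
grasp_force: 0.0
```

Emit:
play_rows(dp=[[0,0,0],[0,0,0],[0,0,0],[0,0,0],[0,0,0]], yaw=[0,0,0,0,0], gripper=1)

```text
t: 3.53
ee_pos: [423.0, -275.5, 3.9]
orientation: [2.943, 1.097, 0.001]
ft_force: [-0.4, 0.3, -0.1]
width: 18.4
grasp_force: 0.0
```

Emit:
play_rows(dp=[[0,0,0],[0,0,0],[0,0,0],[0,0,10],[0,0,25],[0,0,30]], yaw=[0,0,0,0,0,0])

```text
t: 4.03
ee_pos: [421.2, -274.3, 67.9]
orientation: [-2.94, -1.096, 0.004]
ft_force: [0.3, -0.0, 0.2]
width: 12.7
grasp_force: 30.0
```

Emit:
play_rows(dp=[[9,32,12],[9,32,12],[9,32,12],[9,32,12],[9,32,12],[9,32,12],[9,32,12],[9,32,0]], yaw=[-3,-3,-3,-3,-3,-3,-3,-3])

```text
t: 4.7
ee_pos: [495.9, -17.6, 154.9]
orientation: [3.107, 0.458, 0.006]
ft_force: [0.9, 0.4, 0.3]
width: 12.4
grasp_force: 30.0
```

Emit:
play_rows(dp=[[11,34,0],[11,34,0],[11,34,0],[11,34,0],[11,34,0],[10,34,0],[0,0,0],[0,0,0]], yaw=[-3,-3,-3,-3,-3,-2.2,0,0])

```text
t: 5.37
ee_pos: [559.4, 186.2, 152.3]
orientation: [3.141, -0.003, -0.0]
ft_force: [0.3, 0.0, -0.7]
width: 12.6
grasp_force: 30.0
```

```bash
python3 - <<'E'
from h import *
p=shot("wrist");save(p,"w2.png");o=ctrl.get_obs()
M=R.from_rotvec(o["orientation"]).as_matrix();print(o["t"],o["ee_pos"],np.degrees(np.arctan2(M[1,0],M[0,0])),o["width"],o["grasp_force"])
for n,z in {"groove_1":16,"latch_left_pin":55,"latch_right_pin":55,"latch_left_hinge":31,"latch_right_hinge":31,"carrier":0,"tube_1_mid":16}.items():
    print(n,[(round(r["conf"],2),np.round(r["location"]).astype(int).tolist(),at_z(p,[r["location"]],z)[0].round(1).tolist()) for r in models.landmark_of(p,n)][:7])
P=cloud(p).reshape(-1,3)
for lo,hi in((5,11),(13,20),(28,40)):
    Q=P[(P[:,2]>lo)&(P[:,2]<hi)&(np.abs(P[:,0]-600)<70)&(np.abs(P[:,1]-185)<150)]
    print(lo,hi,len(Q),cv2.minAreaRect(Q[:,:2].astype(np.float32)))
E
```

```text
5.4167 [558.88168215 184.89553256 152.12823907] -0.180224514193296 12.362280605495604 29.968105246225605
groove_1 [(0.88, [277, 151], [597.6, 224.2, 16.0]), (0.84, [365, 155], [593.6, 145.2, 16.0]), (0.79, [320, 150], [598.1, 186.2, 16.0]), (0.76, [230, 148], [601.1, 266.3, 16.0]), (0.64, [508, 306], [432.5, -14.7, 16.0]), (0.56, [408, 154], [595.3, 107.1, 16.0])]
latch_left_pin [(0.69, [191, 177], [583.2, 289.6, 55.0])]
latch_right_pin [(0.85, [456, 196], [566.8, 75.0, 55.0])]
latch_left_hinge [(0.55, [180, 149], [602.7, 305.8, 31.0])]
latch_right_hinge [(0.85, [460, 161], [591.4, 64.8, 31.0]), (0.17, [319, 258], [499.9, 187.1, 31.0])]
carrier [(0.72, [455, 196], [550.4, 51.7, 0.0]), (0.58, [321, 150], [596.2, 184.7, 0.0])]
tube_1_mid []
5 11 18455 ((596.9910278320312, 184.8697967529297), (268.14837646484375, 86.63963317871094), 87.29324340820312)
13 20 3761 ((597.2491455078125, 184.21737670898438), (259.05517578125, 82.28255462646484), 87.4146957397461)
28 40 2315 ((596.5103149414062, 184.77499389648438), (263.5200500488281, 72.36649322509766), 87.04731750488281)
```

View pics/w2.png

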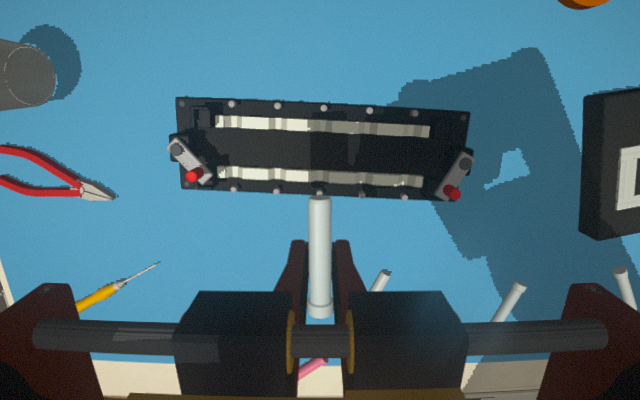

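The carrier centre is about (597,185) and its yaw is about -2.6°. The tube is held well. Both latches are part-way closed, with red knobs at (191,177) and (456,196), so they must be opened before the cover goes on.

Emit:
play_rows(dp=[[8.6,-20,-15],[8.6,-20,-15],[8.6,-20,-15],[8.5,-20,-15],[0,0,-25],[0,0,-25],[0,0,-17],[0,0,-5]], yaw=[-1,-1,-0.4,0,0,0,0,0])

```text
t: 6.43
ee_pos: [591.9, 103.7, 17.4]
orientation: [3.14, -0.076, -0.007]
ft_force: [-0.3, -0.1, -0.6]
width: 12.3
grasp_force: 30.0
```

Emit:
play_rows(dp=[[0,0,-4.5],[0,0,-3],[0,0,0]], yaw=[0,0,0])

```text
t: 6.68
ee_pos: [593.5, 104.9, 13.1]
orientation: [-3.141, 0.074, 0.001]
ft_force: [-3.5, 0.2, -2.0]
width: 12.6
grasp_force: 29.9
```

Emit:
play_rows(dp=[[0,0,0],[0,0,0],[0,0,0],[0,0,15],[0,0,28],[0,0,32],[-8,-10,25],[-15,-26,0]], yaw=[0,0,0,0,0,0,3,3.5], gripper=0.73)

```text
t: 7.35
ee_pos: [576.3, 70.8, 118.6]
orientation: [-3.138, -0.112, -0.019]
ft_force: [0.5, -0.3, 0.7]
width: 23.9
grasp_force: 0.0
```

Emit:
play_rows(dp=[[-15,-27,0],[-15,-27,0],[-15,-27,0],[-15,-27,0],[-15,-27,0],[-15,-27,0],[-15,-27,0],[-15,-27,0]], yaw=[3.5,3.5,3.5,3.5,3.5,3.5,3.5,3.5], gripper=0.45)

```text
t: 8.02
ee_pos: [450.6, -148.6, 113.4]
orientation: [3.019, 0.865, 0.002]
ft_force: [-0.2, -1.1, -0.5]
width: 48.5
grasp_force: 0.0
```

Emit:
play_rows(dp=[[-8.5,-15.5,0],[0,0,0]], yaw=[1.9,0])

```text
t: 8.18
ee_pos: [441.4, -165.2, 113.3]
orientation: [3.006, 0.908, 0.001]
ft_force: [-0.2, 0.5, 0.9]
width: 48.7
grasp_force: 0.0
```

```bash
cat > st.py <<'E'
from h import *
import sys
p=shot("wrist");o=ctrl.get_obs()
M=R.from_rotvec(o["orientation"]).as_matrix();print(o["t"],o["ee_pos"].round(1),np.degrees(np.arctan2(M[1,0],M[0,0])).round(2),o["width"])
save(p,sys.argv[1])
for b in blobs(p,7,amin=300,amax=30000):
    if b[2][0]<20 and 55<b[2][1]<80: print(b)
E
python3 st.py w3.png; python3 - <<'E'
from h import *
p=shot("top")
for b in blobs(p,16): 
    if 195<b[4][0]<305 and 165<b[4][1]<215: print(b)
cv2.imwrite("pics/c3.png",cv2.resize(p["pixels"][150:230,180:320,::-1],None,fx=5,fy=5,interpolation=2))
E
```

```text
8.2333 [ 442.3 -164.1  113.3] 33.5 48.03255247784534
([424.6, -18.3], [423.0, -18.1], [11.8, 66.2], 161.1, [155.0, 121.0], 1042)
([441.2, -162.8], [439.2, -163.7], [12.2, 66.1], 34.0, [317.0, 200.0], 969)
([588.5, 116.1], [599.9, 126.7], [46.1, 61.5], 150.0, [274.0, 189.0], 103)
([624.1, 249.5], [624.1, 250.5], [7.9, 33.0], 90.1, [224.0, 179.0], 36)
([621.8, 208.4], [622.1, 209.5], [5.6, 33.0], 88.6, [239.0, 179.0], 36)
([619.8, 170.0], [619.7, 169.9], [5.6, 35.5], 88.4, [253.0, 179.0], 36)
([617.3, 130.1], [617.3, 130.3], [5.6, 32.8], 87.6, [268.0, 179.0], 36)
([577.9, 251.0], [578.6, 252.4], [8.3, 35.4], 87.9, [224.0, 196.0], 41)
([576.0, 211.2], [576.1, 211.8], [8.3, 35.4], 88.6, [239.0, 196.0], 44)
([574.6, 171.9], [574.6, 172.5], [7.5, 32.6], 89.6, [253.0, 195.0], 35)
```

View pics/c3.png

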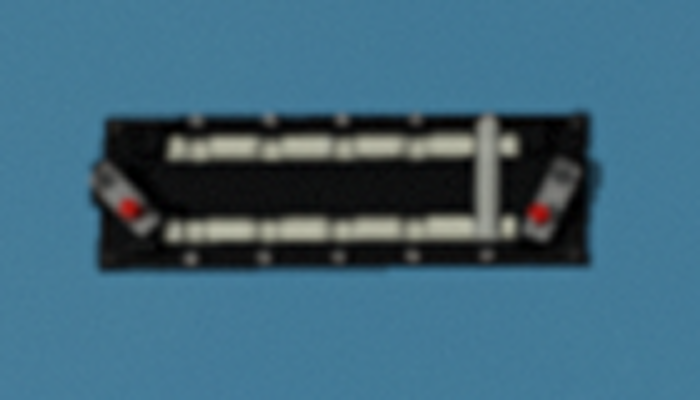

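The crop shows tube 1 in the right-most groove (487,177), but it is shifted toward +x and its end reaches the upper pin. I'll check how far off-centre it was held.

```bash
python3 - <<'E'
from h import *
p=viewer.get_image("wrist")
T=np.eye(4);a=np.radians(-.18);T[:3,:3]=np.array([[np.cos(a),np.sin(a),0],[np.sin(a),-np.cos(a),0],[0,0,-1]]);T[:3,3]=[558.9,184.9,152.2]
p["TW"]=T@np.array(p["hand_eye"])
im=cv2.imread("pics/w2.png");g=im.min(2)[180:340,319];print(np.round(g[::4]))
print(at_z(p,[[319,194],[319,318]],152.2+4+6), at_z(p,[[319,194],[319,318]],156))
t=shot("top");P=cloud(t)
uv=proj(t,[[593.5,105.3,16]])[0].astype(int);print(uv)
print(P[uv[1]-16:uv[1]+16,uv[0],:].round(0).tolist())
print(proj(t,[[593.5+38.4,105.3-1.7,17],[593.5-38.4,105.3+1.7,17]])/1-[180,150])
E
```

```text
[ 94  32  54 154  92 160 206 210 209 209 208 212 208 206 209 205 208 206
 207 205 209 202 205 204 205 204 203 205 200 203 201 197 199 200 199  87
  63  42  51  46]
[[597.99866497 185.12135692 162.2       ]
 [528.71011384 185.43547431 162.2       ]] [[596.2680025  185.14318295 156.        ]
 [524.14692814 185.47014149 156.        ]]
[277 186]
[[645.0, 106.0, 3.0], [641.0, 106.0, 5.0], [639.0, 106.0, 1.0], [631.0, 105.0, 21.0], [629.0, 105.0, 20.0], [625.0, 104.0, 25.0], [623.0, 105.0, 20.0], [620.0, 105.0, 23.0], [617.0, 105.0, 21.0], [613.0, 105.0, 26.0], [611.0, 105.0, 25.0], [608.0, 105.0, 23.0], [606.0, 105.0, 22.0], [603.0, 105.0, 24.0], [600.0, 106.0, 23.0], [597.0, 106.0, 25.0], [595.0, 106.0, 22.0], [592.0, 106.0, 24.0], [589.0, 106.0, 22.0], [586.0, 106.0, 26.0], [583.0, 106.0, 27.0], [582.0, 107.0, 19.0], [578.0, 106.0, 23.0], [575.0, 107.0, 23.0], [572.0, 107.0, 24.0], [569.0, 107.0, 25.0], [566.0, 107.0, 27.0], [564.0, 107.0, 26.0], [563.0, 108.0, 15.0], [561.0, 108.0, 12.0], [557.0, 108.0, 20.0], [554.0, 108.0, 18.0]]
[[97.52419676 23.14786853]
 [97.36292984 50.74673903]]
```

Tube 1 is seated level (top at about 23 mm) and about 3 mm off along x, against the pin, which is within tolerance. Next is tube 2.

Emit:
play_rows(dp=[[0.5,2,-24],[0,0,-28],[0,0,-26],[0,0,-18],[0,0,-10],[0,0,-4.5],[0,0,0]], yaw=[0.3,0,0,0,0,0,0])

```text
t: 8.97
ee_pos: [443.0, -160.1, 1.6]
orientation: [-3.003, -0.919, 0.001]
ft_force: [0.1, 0.4, -0.4]
width: 47.9
grasp_force: 0.0
```

Emit:
play_rows(dp=[[0,0,0],[0,0,0],[0,0,0],[0,0,0],[0,0,0],[0,0,0],[0,0,0],[0,0,0]], yaw=[0,0,0,0,0,0,0,0], gripper=1)

```text
t: 9.63
ee_pos: [443.2, -160.9, 2.5]
orientation: [3.004, 0.918, 0.001]
ft_force: [-0.4, 0.6, 5.8]
width: 12.6
grasp_force: 30.0
```

Emit:
play_rows(dp=[[0,0,10],[0,0,25],[10,20,30],[15,31,5],[15,31,5],[15,31,5],[15,31,5],[15,31,5]], yaw=[0,0,-2,-3.6,-3.6,-3.6,-3.6,-3.6])

```text
t: 10.3
ee_pos: [528.1, 15.8, 93.1]
orientation: [3.119, 0.378, 0.0]
ft_force: [0.4, -0.4, 0.0]
width: 12.6
grasp_force: 30.0
```

Emit:
play_rows(dp=[[15,31,5],[15,31,0],[15,31,0],[15,31,0],[6,7,0],[0,0,0],[0,0,0]], yaw=[-3.6,-3.6,-3.6,-3.6,-2,0,0])

```text
t: 10.88
ee_pos: [593.2, 145.4, 97.2]
orientation: [3.141, -0.062, -0.001]
ft_force: [-0.1, -0.9, 0.3]
width: 12.1
grasp_force: 30.0
```

```bash
cat > inhand.py <<'E'
from h import *
p=shot("wrist");o=ctrl.get_obs()
M=R.from_rotvec(o["orientation"]).as_matrix();print(o["t"],o["ee_pos"].round(1),np.degrees(np.arctan2(M[1,0],M[0,0])).round(2),o["width"])
z=o["ee_pos"][2]+10; im=p["pixels"].astype(int); m=((im.min(2)>130)&(im.max(2)-im.min(2)<75)).astype(np.uint8)
n,l,st,c=cv2.connectedComponentsWithStats(m)
i=np.bincount(l[200:300,312:328].ravel(),minlength=n)[1:].argmax()+1
v,u=np.nonzero(l==i); k=abs(u-319)<4
e=at_z(p,[[319,v[k].min()],[319,v[k].max()]],z);print(v[k].min(),v[k].max(),e.round(1).tolist(),"offset along tool x",((e.mean(0)-o["ee_pos"])@M[:,0]).round(1))
E
python3 inhand.py
```

```text
10.9333 [592.8 144.6  97.1] -2.32 12.001873099226586
215 324 [[621.8, 144.7, 107.1], [559.1, 147.3, 107.1]] offset along tool x -2.5
```

Emit:
play_rows(dp=[[2,0.4,-25],[0,0,-25],[0,0,-18],[0,0,-10],[0,0,-5],[0,0,-2],[0,0,0]], yaw=[-0.3,0,0,0,0,0,0])

```text
t: 11.52
ee_pos: [595.5, 144.9, 12.7]
orientation: [3.141, -0.075, -0.001]
ft_force: [-2.2, -0.1, 3.0]
width: 12.5
grasp_force: 30.0
```

Emit:
play_rows(dp=[[0,0,0],[0,0,0],[0,0,0],[0,0,15],[0,0,28],[0,0,32],[-8,-8,25],[-15,-14,0]], yaw=[0,0,0,0,0,0,-1,-2], gripper=0.73)

```text
t: 12.18
ee_pos: [577.6, 125.0, 117.8]
orientation: [-3.135, 0.156, -0.017]
ft_force: [1.2, 0.2, 0.8]
width: 24.1
grasp_force: 0.0
```

Emit:
play_rows(dp=[[-21,-20,0],[-21,-20,0],[-21,-20,0],[-21,-20,0],[-21,-20,0],[-21,-20,0],[-20,-21,0],[0,0,0]], yaw=[-2,-2,-2,-2,-2,-2,-2,0], gripper=0.45)

```text
t: 12.85
ee_pos: [422.5, -19.3, 112.0]
orientation: [3.094, -0.543, -0.006]
ft_force: [0.7, 0.2, 0.9]
width: 48.3
grasp_force: 0.0
```

```bash
python3 st.py w4.png; python3 - <<'E'
from h import *
t=shot("top");P=cloud(t)
for g in((593.5,105.3),(595.3,145.2)):
    u,v=proj(t,[[g[0],g[1],16]])[0].astype(int)
    Q=P[v-18:v+18,u-2:u+3].reshape(-1,3);im=t["pixels"][v-18:v+18,u-2:u+3].reshape(-1,3)
    k=(Q[:,2]>19)&(Q[:,2]<30)&(im.min(1)>90);q=Q[k];print(q[:,0].min(),q[:,0].max(),q[:,:2].mean(0),np.polyfit(q[:,0]-q[:,0].mean(),q[:,2],1))
E
```

```text
12.9 [425.1 -18.5 112.4] -19.85 48.207636819299005
([425.2, -19.0], [423.6, -18.1], [11.4, 65.6], 160.4, [318.0, 198.0], 942)
([438.6, 134.0], [437.7, 133.8], [11.5, 69.0], 153.6, [151.0, 241.0], 753)
563.4848880410747 631.5389940075293 [594.37160641 105.5617488 ] [-0.0410308  23.07632663]
558.9944638268548 624.7395792605016 [593.12660117 145.87182106] [ 0.04816592 22.85680867]
```

Emit:
play_rows(dp=[[0.5,-0.5,-24],[0,0,-28],[0,0,-26],[0,0,-18],[0,0,-9],[0,0,-4],[0,0,0]], yaw=[0.3,0,0,0,0,0,0])

```text
t: 13.53
ee_pos: [427.8, -17.5, 2.8]
orientation: [3.097, -0.528, -0.001]
ft_force: [0.6, 1.0, 0.3]
width: 48.1
grasp_force: 0.0
```

Emit:
play_rows(dp=[[0,0,0],[0,0,0],[0,0,0],[0,0,0],[0,0,0],[0,0,0],[0,0,0],[0,0,0]], yaw=[0,0,0,0,0,0,0,0], gripper=1)

```text
t: 14.2
ee_pos: [427.7, -17.9, 3.5]
orientation: [-3.097, 0.529, -0.001]
ft_force: [0.2, -0.3, 5.9]
width: 12.1
grasp_force: 30.0
```

Emit:
play_rows(dp=[[0,0,10],[0,0,25],[10,11.5,30],[20,24,8],[20,24,8],[20,24,8],[20,24,0],[20,24,0]], yaw=[0,0,0,2.1,2.1,2.1,2.1,2.1])

```text
t: 14.87
ee_pos: [538.4, 115.0, 93.6]
orientation: [-3.132, 0.241, -0.002]
ft_force: [0.8, -0.9, -0.3]
width: 12.3
grasp_force: 30.0
```

Emit:
play_rows(dp=[[20,24,0],[20,24,0],[20,24,0],[0,0,0],[0,0,0]], yaw=[2.1,2.1,2.1,0,0])

```text
t: 15.28
ee_pos: [597.6, 186.7, 92.4]
orientation: [-3.141, 0.069, -0.0]
ft_force: [-0.6, -0.3, -0.1]
width: 12.4
grasp_force: 30.0
```

```bash
python3 inhand.py
```

```text
15.3333 [596.5 185.7  92.1] -2.58 12.528486254622974
212 323 [[627.6, 185.8, 102.1], [564.0, 188.7, 102.1]] offset along tool x -0.8
```

Down 79.5 mm to z ≈ 12.5, release, then on to tube 4.

Emit:
play_rows(dp=[[0,-0.5,-25],[0,0,-23],[0,0,-16],[0,0,-9],[0,0,-4.5],[0,0,-2],[0,0,0]], yaw=[0,0,0,0,0,0,0])

```text
t: 15.92
ee_pos: [596.5, 184.7, 13.2]
orientation: [-3.141, 0.073, 0.002]
ft_force: [-2.6, 1.7, 3.2]
width: 12.4
grasp_force: 30.0
```

Emit:
play_rows(dp=[[0,0,0],[0,0,0],[0,0,0],[0,0,15],[0,0,28],[0,0,32],[-8,-2,25],[-20,-6,0]], yaw=[0,0,0,0,0,0,-2,-3], gripper=0.73)

```text
t: 16.58
ee_pos: [574.9, 178.7, 119.5]
orientation: [-3.13, 0.211, -0.019]
ft_force: [0.8, 0.1, 0.9]
width: 23.4
grasp_force: 0.0
```

Emit:
play_rows(dp=[[-26,-9,0],[-26,-9,0],[-26,-9,0],[-26,-9,0],[-26,-8,0],[0,0,0]], yaw=[-3.7,-3.7,-3.7,-3.7,-3.5,0], gripper=0.45)

```text
t: 17.08
ee_pos: [433.8, 131.4, 113.0]
orientation: [3.058, -0.708, -0.007]
ft_force: [-0.7, -0.8, -0.1]
width: 48.1
grasp_force: 0.0
```

```bash
python3 st.py w5.png
```

```text
17.1333 [437.  132.4 113.5] -25.92 48.302772873048646
([439.0, 132.6], [438.1, 132.7], [12.1, 68.0], 154.6, [316.0, 196.0], 962)
([426.2, 265.3], [425.7, 265.5], [11.4, 68.7], 71.3, [191.0, 270.0], 693)
```

Emit:
play_rows(dp=[[2.5,0,-25],[0,0,-28],[0,0,-26],[0,0,-18],[0,0,-9],[0,0,-4],[0,0,0]], yaw=[0.5,0,0,0,0,0,0])

```text
t: 17.72
ee_pos: [442.5, 133.3, 2.5]
orientation: [3.065, -0.69, -0.0]
ft_force: [-0.1, 0.2, -0.1]
width: 47.8
grasp_force: 0.0
```

Emit:
play_rows(dp=[[0,0,0],[0,0,0],[0,0,0],[0,0,0],[0,0,0],[0,0,0],[0,0,0],[0,0,0]], yaw=[0,0,0,0,0,0,0,0], gripper=1)

```text
t: 18.38
ee_pos: [442.1, 133.2, 3.0]
orientation: [-3.065, 0.691, -0.001]
ft_force: [-0.5, -0.1, 5.4]
width: 12.4
grasp_force: 30.0
```

Emit:
play_rows(dp=[[0,0,10],[0,0,25],[10,6,30],[24.4,14.3,8],[24.4,14.3,8],[24.4,14.3,8],[24.4,14.3,0],[24.4,14.3,0]], yaw=[0,0,0,3.8,3.8,3.8,3.8,3.8])

```text
t: 19.05
ee_pos: [575.2, 211.5, 93.2]
orientation: [-3.136, 0.17, -0.002]
ft_force: [0.4, 0.7, -0.7]
width: 12.4
grasp_force: 30.0
```

Emit:
play_rows(dp=[[24.4,14.3,0],[0,0,0],[0,0,0]], yaw=[3.8,0,0])

```text
t: 19.3
ee_pos: [598.7, 225.4, 91.9]
orientation: [-3.141, 0.072, -0.0]
ft_force: [-0.9, -0.7, 0.0]
width: 11.9
grasp_force: 30.0
```

```bash
python3 inhand.py
```

```text
19.35 [597.3 224.7  91.5] -2.65 12.61474251526442
208 324 [[630.7, 224.4, 101.5], [564.4, 227.5, 101.5]] offset along tool x 0.1
```

Emit:
play_rows(dp=[[0,0.4,-25],[0,0,-23],[0,0,-16],[0,0,-8.5],[0,0,-4.5],[0,0,-2],[0,0,0]], yaw=[0,0,0,0,0,0,0])

```text
t: 19.93
ee_pos: [596.4, 224.5, 14.3]
orientation: [3.14, -0.072, -0.005]
ft_force: [-8.0, -1.7, 13.5]
width: 12.0
grasp_force: 29.9
```

Emit:
play_rows(dp=[[0,0,0],[0,0,0],[0,0,0],[0,0,15],[0,0,28],[0,0,32],[-8,0,25],[-16,4,0]], yaw=[0,0,0,0,0,0,3,7], gripper=0.73)

```text
t: 20.6
ee_pos: [578.9, 230.3, 119.3]
orientation: [-3.132, -0.204, -0.017]
ft_force: [0.8, 0.6, 0.5]
width: 23.7
grasp_force: 0.0
```

Emit:
play_rows(dp=[[-16,4,0],[-16,4,0],[-16,4,0],[-16,4,0],[-16,4,0],[-16,4,0],[-16,4,0],[-16,4,0]], yaw=[7,7,7,7,7,7,7,7], gripper=0.45)

```text
t: 21.27
ee_pos: [445.7, 261.6, 113.7]
orientation: [2.668, 1.659, 0.002]
ft_force: [0.3, -0.3, 0.5]
width: 48.3
grasp_force: 0.0
```

Emit:
play_rows(dp=[[-18,4,0],[0,0,0],[0,0,0]], yaw=[7,0,0])

```text
t: 21.52
ee_pos: [428.2, 265.6, 113.6]
orientation: [2.568, 1.809, 0.002]
ft_force: [0.1, 0.5, 0.5]
width: 48.5
grasp_force: 0.0
```

```bash
python3 st.py w6.png
```

```text
21.5667 [429.  265.7 113.6] 70.26 48.188184306444015
([426.4, 263.3], [425.5, 261.7], [11.5, 64.9], 70.6, [319.0, 204.0], 885)
```

```bash
cat > grooves.py <<'E'
from h import *
t=shot("top");P=cloud(t)
for i in range(-2,3):
    g=np.array([596.5,185.2,16])+40*i*np.array([.045,.999,0]);u,v=proj(t,[g])[0].round().astype(int)
    Q=P[v-20:v+20,u-2:u+3].reshape(-1,3);im=t["pixels"][v-20:v+20,u-2:u+3].reshape(-1,3)
    k=(Q[:,2]>18)&(Q[:,2]<40)&(im.min(1)>90);q=Q[k]
    if len(q)>20: print(i,len(q),q[:,0].min().round(),q[:,0].max().round(),q[:,:2].mean(0).round(1),np.polyfit(q[:,0]-q[:,0].mean(),q[:,2],1).round(3))
cv2.imwrite("pics/c%d.png"%(ctrl.get_obs()["t"]*10),cv2.resize(t["pixels"][150:230,180:320,::-1],None,fx=5,fy=5,interpolation=2))
E
python3 grooves.py; ls pics
```

```text
-2 82 563.0 628.0 [594.7 105.5] [-0.027 22.783]
-1 94 561.0 625.0 [595. 145.] [ 0.031 22.837]
0 95 562.0 637.0 [595.5 185.4] [ 0.032 22.026]
1 83 562.0 638.0 [595. 225.] [-0.142 26.541]
c216.png
c3.png
side0.png
top0.png
w1.png
w2.png
w3.png
w4.png
w5.png
w6.png
```

View pics/c216.png

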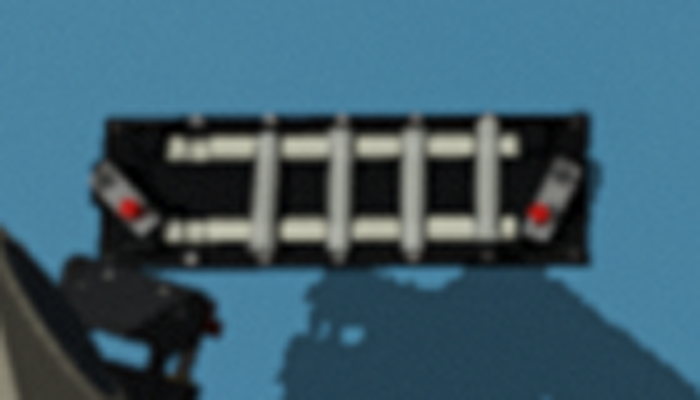

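Tube 4 at (265,193) covers the lower pin and reads tilted, so I'll recheck it up close once tube 5 is in.

Emit:
play_rows(dp=[[-1.8,-1.5,-25],[0,0,-28],[0,0,-26],[0,0,-18],[0,0,-9],[0,0,-4],[0,0,0]], yaw=[0.3,0,0,0,0,0,0])

```text
t: 22.2
ee_pos: [426.9, 263.6, 2.2]
orientation: [-2.564, -1.816, 0.001]
ft_force: [-1.0, -0.7, 0.1]
width: 48.2
grasp_force: 0.0
```

Emit:
play_rows(dp=[[0,0,0],[0,0,0],[0,0,0],[0,0,0],[0,0,0],[0,0,0],[0,0,10],[0,0,25]], yaw=[0,0,0,0,0,0,0,0], gripper=1)

```text
t: 22.87
ee_pos: [424.7, 262.8, 36.4]
orientation: [-2.562, -1.817, 0.008]
ft_force: [-0.6, -0.0, 0.2]
width: 12.4
grasp_force: 30.0
```

Emit:
play_rows(dp=[[8,0,25],[16,0,20],[16,0,10],[16,0,0],[16,0,0],[16,0,0],[16,0,0],[16,0,0]], yaw=[-4,-7,-7,-7,-7,-7,-7,-7])

```text
t: 23.53
ee_pos: [547.1, 263.8, 93.5]
orientation: [-3.106, -0.474, -0.0]
ft_force: [1.4, -0.2, -0.0]
width: 12.2
grasp_force: 30.0
```

Emit:
play_rows(dp=[[16,0,0],[16,0,0],[16,0,0],[0,0,0],[0,0,0]], yaw=[-7,-7,-6,0,0])

```text
t: 23.95
ee_pos: [594.5, 263.7, 93.0]
orientation: [-3.141, 0.06, 0.0]
ft_force: [-0.1, 0.1, -0.2]
width: 12.2
grasp_force: 30.0
```

```bash
python3 inhand.py; python3 - <<'E'
from h import *
p=shot("wrist");save(p,"w7.png")
P=cloud(p);c=np.array([596.8,185.2]);ex=np.array([.999,-.045]);ey=np.array([.045,.999])
Q=P.reshape(-1,3);im=p["pixels"].reshape(-1,3);X=(Q[:,:2]-c)@ex;Y=(Q[:,:2]-c)@ey
for i in range(-2,3):
    k=(abs(Y-40*i)<5)&(abs(X)<48)&(im.min(1)>120)&(Q[:,2]>14)&(Q[:,2]<45)
    if k.sum()<50: continue
    print(i,k.sum(),[(int(a),np.median(Q[k&(abs(X-a)<2.5),2]).round(1)) for a in range(-45,46,5) if (k&(abs(X-a)<2.5)).sum()>5],(X[k].min()+X[k].max())/2)
E
```

```text
24.0 [593.6 263.6  92.8] -2.14 12.620809140350127
210 322 [[625.5, 263.0, 102.8], [561.5, 265.5, 102.8]] offset along tool x -0.1
-2 1041 [(-30, np.float64(22.4)), (-25, np.float64(22.5)), (-20, np.float64(21.2)), (-15, np.float64(21.2)), (-10, np.float64(20.9)), (-5, np.float64(20.8)), (0, np.float64(20.8)), (5, np.float64(20.6)), (10, np.float64(20.4)), (15, np.float64(20.2)), (20, np.float64(20.2)), (25, np.float64(19.8)), (30, np.float64(20.0)), (35, np.float64(19.7))] 2.0121543434162206
-1 1041 [(-35, np.float64(19.5)), (-30, np.float64(19.9)), (-25, np.float64(20.1)), (-20, np.float64(20.3)), (-15, np.float64(20.3)), (-10, np.float64(20.4)), (-5, np.float64(20.3)), (0, np.float64(20.4)), (5, np.float64(20.9)), (10, np.float64(20.9)), (15, np.float64(21.2)), (20, np.float64(21.3)), (25, np.float64(22.8)), (30, np.float64(22.8))] -3.005318211535217
0 1117 [(-40, np.float64(16.4)), (-35, np.float64(19.3)), (-30, np.float64(19.7)), (-25, np.float64(19.7)), (-20, np.float64(20.1)), (-15, np.float64(20.3)), (-10, np.float64(20.0)), (-5, np.float64(20.4)), (0, np.float64(20.5)), (5, np.float64(20.6)), (10, np.float64(20.8)), (15, np.float64(20.9)), (20, np.float64(21.3)), (25, np.float64(22.6)), (30, np.float64(22.9))] -5.539716929070746
1 1193 [(-35, np.float64(29.8)), (-30, np.float64(29.5)), (-25, np.float64(27.2)), (-20, np.float64(26.8)), (-15, np.float64(25.8)), (-10, np.float64(25.1)), (-5, np.float64(24.2)), (0, np.float64(23.7)), (5, np.float64(22.9)), (10, np.float64(22.2)), (15, np.float64(21.4)), (20, np.float64(20.7)), (25, np.float64(19.9)), (30, np.float64(19.2))] -3.275060146679259
```

View pics/w7.png

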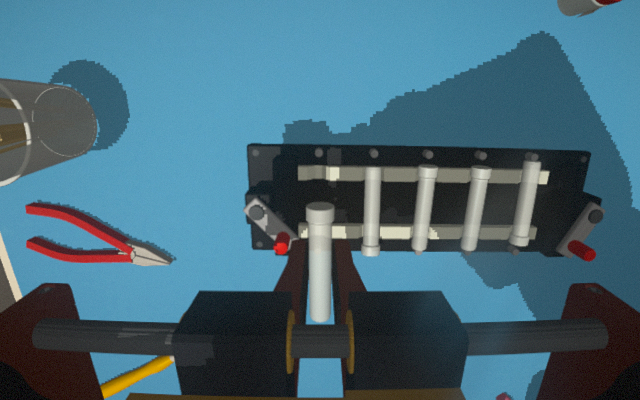

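Wrist depth shows tubes 1–3 level in their grooves. Tube 4 rests with its -x end on the pin (30 mm high there). I'll place tube 5 about 2 mm further +x, then fix tube 4.

Emit:
play_rows(dp=[[8.4,1.3,-25],[0,0,-23],[0,0,-16],[0,0,-9],[0,0,-5],[0,0,-2.3],[0,0,0]], yaw=[-0.4,0,0,0,0,0,0])

```text
t: 24.63
ee_pos: [602.3, 265.0, 12.9]
orientation: [3.14, -0.073, -0.001]
ft_force: [-0.2, -1.0, -0.3]
width: 12.5
grasp_force: 30.0
```

Emit:
play_rows(dp=[[0,0,0],[0,0,0],[0,0,0],[0,0,15],[0,0,28],[-2,-20,20],[-2,-20,0],[0,0,0]], yaw=[0,0,0,0,0,0,0,0], gripper=0.73)

```text
t: 25.3
ee_pos: [599.6, 223.1, 78.2]
orientation: [-3.14, 0.076, -0.004]
ft_force: [0.5, 0.1, 0.1]
width: 24.0
grasp_force: 0.0
```

Emit:
play_rows(dp=[[0,0,-25],[0,0,-20],[0,0,-12],[0,0,-5],[0,0,0]], yaw=[0,0,0,0,0])

```text
t: 25.72
ee_pos: [598.1, 225.2, 12.3]
orientation: [3.14, -0.074, -0.003]
ft_force: [-0.1, -0.1, 0.5]
width: 23.8
grasp_force: 0.0
```

Emit:
play_rows(dp=[[0,0,0],[0,0,0],[0,0,0],[0,0,0],[0,0,8],[0,0,15],[0,0,15],[0,0,0]], yaw=[0,0,0,0,0,0,0,0], gripper=1)

```text
t: 26.38
ee_pos: [601.3, 226.0, 55.7]
orientation: [-3.139, 0.074, -0.009]
ft_force: [1.4, 0.9, 1.1]
width: 11.6
grasp_force: 30.0
```

```bash
python3 inhand.py; cat > gw.py <<'E'
from h import *
import sys
p=shot("wrist");save(p,sys.argv[1])
P=cloud(p);c=np.array([596.8,185.2]);ex=np.array([.999,-.045]);ey=np.array([.045,.999])
Q=P.reshape(-1,3);im=p["pixels"].reshape(-1,3);X=(Q[:,:2]-c)@ex;Y=(Q[:,:2]-c)@ey
for i in range(-2,3):
    k=(abs(Y-40*i)<5)&(abs(X)<55)&(im.min(1)>120)&(Q[:,2]>14)&(Q[:,2]<65)
    if k.sum()<50: continue
    print(i,k.sum(),[(int(a),float(np.median(Q[k&(abs(X-a)<2.5),2]).round(1))) for a in range(-55,56,5) if (k&(abs(X-a)<2.5)).sum()>5],X[k].min().round(1),X[k].max().round(1))
E
python3 gw.py w8.png
```

```text
26.4333 [600.7 225.8  54.4] -2.7 12.106950750749752
212 324 [[630.9, 225.1, 64.4], [566.4, 228.2, 64.4]] offset along tool x -2.1
-2 1423 [(-30, 22.6), (-25, 22.4), (-20, 21.3), (-15, 21.1), (-10, 21.0), (-5, 20.6), (0, 20.9), (5, 20.5), (10, 20.4), (15, 20.2), (20, 20.1), (25, 20.0), (30, 19.9), (35, 19.6)] -30.9 35.2
-1 1434 [(-40, 16.3), (-35, 19.4), (-30, 19.9), (-25, 20.1), (-20, 20.3), (-15, 20.4), (-10, 20.6), (-5, 20.8), (0, 20.7), (5, 20.9), (10, 21.0), (15, 21.0), (20, 21.4), (25, 22.7), (30, 22.8)] -41.2 29.9
0 1486 [(-40, 16.6), (-35, 19.5), (-30, 20.1), (-25, 20.2), (-20, 20.3), (-15, 20.3), (-10, 20.4), (-5, 20.7), (0, 20.7), (5, 20.7), (10, 21.1), (15, 20.9), (20, 21.4), (25, 22.6), (30, 22.6)] -40.9 30.5
1 1386 [(-20, 63.8), (-15, 64.1), (-10, 64.1), (-5, 64.3), (0, 63.9), (5, 63.3), (10, 62.7), (15, 62.0), (20, 61.2), (25, 60.4), (30, 59.7), (40, 16.7)] -27.1 40.3
2 1490 [(-40, 16.3), (-35, 16.5), (-30, 19.7), (-25, 20.1), (-20, 20.0), (-15, 20.1), (-10, 20.3), (-5, 20.6), (0, 20.6), (5, 20.7), (10, 20.9), (15, 21.0), (20, 21.0), (25, 21.3), (30, 22.7), (35, 22.5)] -40.5 33.7
```

Emit:
play_rows(dp=[[1.5,0,-15],[0,0,-13],[0,0,-8],[0,0,-4],[0,0,-1.5],[0,0,0]], yaw=[0,0,0,0,0,0])

```text
t: 26.98
ee_pos: [599.8, 224.9, 9.9]
orientation: [3.14, -0.074, -0.003]
ft_force: [-6.3, -1.5, 18.9]
width: 12.1
grasp_force: 30.0
```

Emit:
play_rows(dp=[[0,0,0],[0,0,0],[0,0,0],[0,0,15],[0,0,28],[0,0,15],[0,0,0],[0,0,0]], yaw=[0,0,0,0,0,0,0,0], gripper=0.73)

```text
t: 27.65
ee_pos: [600.9, 225.4, 68.8]
orientation: [-3.14, 0.074, -0.003]
ft_force: [0.2, 0.1, -0.0]
width: 23.7
grasp_force: 0.0
```

```bash
python3 gw.py w9.png
```

```text
-2 1295 [(-30, 22.6), (-25, 22.2), (-20, 21.1), (-15, 21.1), (-10, 20.9), (-5, 20.7), (0, 20.7), (5, 20.4), (10, 20.4), (15, 20.1), (20, 20.0), (25, 19.9), (30, 19.8), (35, 19.7)] -30.8 35.3
-1 1281 [(-40, 16.5), (-35, 20.1), (-30, 19.9), (-25, 20.0), (-20, 20.2), (-15, 20.3), (-10, 20.3), (-5, 20.5), (0, 20.4), (5, 20.9), (10, 21.1), (15, 21.1), (20, 21.2), (25, 22.8), (30, 22.6)] -41.6 29.9
0 1289 [(-40, 16.5), (-35, 19.6), (-30, 20.0), (-25, 20.1), (-20, 20.1), (-15, 20.2), (-10, 20.2), (-5, 20.4), (0, 20.6), (5, 20.8), (10, 20.9), (15, 21.1), (20, 21.2), (25, 22.4), (30, 22.7)] -41.0 30.6
1 1426 [(-35, 29.9), (-30, 29.4), (-25, 27.5), (-20, 26.7), (-15, 26.0), (-10, 25.3), (-5, 24.4), (0, 23.7), (5, 22.9), (10, 22.0), (15, 21.4), (20, 20.8), (25, 20.0), (30, 19.3), (35, 16.3), (40, 16.5)] -35.3 41.1
2 1333 [(-40, 16.4), (-35, 16.7), (-30, 19.6), (-25, 20.1), (-20, 19.9), (-15, 20.3), (-10, 20.3), (-5, 20.4), (0, 20.6), (5, 20.6), (10, 20.8), (15, 20.8), (20, 21.0), (25, 21.3), (30, 22.5), (35, 22.5), (40, 16.6)] -40.4 41.3
```

Emit:
play_rows(dp=[[-2,0,-25],[0,0,-18],[0,0,-9],[0,0,-3],[0,0,0]], yaw=[0,0,0,0,0])

```text
t: 28.12
ee_pos: [597.3, 224.8, 11.3]
orientation: [3.14, -0.074, -0.004]
ft_force: [-0.2, 0.8, 0.6]
width: 23.8
grasp_force: 0.0
```

Emit:
play_rows(dp=[[0,0,0],[0,0,0],[0,0,0],[0,0,0],[0,0,8],[2.5,0,0],[2.5,0,0],[0,0,0]], yaw=[0,0,0,0,0,0,0,0], gripper=1)

```text
t: 28.78
ee_pos: [604.3, 225.3, 21.5]
orientation: [-3.14, 0.074, -0.002]
ft_force: [-0.1, -0.2, -0.2]
width: 12.4
grasp_force: 30.0
```

Emit:
play_rows(dp=[[0,0,-4],[0,0,-3],[0,0,-1],[0,0,0]], yaw=[0,0,0,0])

```text
t: 29.12
ee_pos: [603.1, 224.9, 12.6]
orientation: [3.14, -0.074, -0.001]
ft_force: [-0.1, -0.6, 3.1]
width: 12.2
grasp_force: 30.0
```

Emit:
play_rows(dp=[[0,0,0],[0,0,0],[0,0,0],[0,0,15],[0,0,28],[0,0,25],[-20,0,20],[0,0,0]], yaw=[0,0,0,0,0,0,0,0], gripper=0.73)

```text
t: 29.78
ee_pos: [583.5, 225.9, 105.6]
orientation: [-3.139, 0.074, -0.006]
ft_force: [0.4, 0.1, -0.8]
width: 23.9
grasp_force: 0.0
```

```bash
python3 gw.py w10.png; python3 - <<'E'
from h import *
p=shot("wrist");o=ctrl.get_obs();print(o["ee_pos"])
for n,z in {"latch_left_pin":55,"latch_right_pin":55}.items():
    print(n,[(round(r["conf"],2),np.round(r["location"]).astype(int).tolist(),at_z(p,[r["location"]],z)[0].round(1).tolist()) for r in models.landmark_of(p,n)][:4])
# red pixels cluster at knob top
P=cloud(p);im=p["pixels"].astype(int);m=(im[:,:,0]>110)&(im[:,:,0]>2.5*im[:,:,1])&(P[:,:,2]>52)&(P[:,:,2]<60)
n,l,st,c=cv2.connectedComponentsWithStats(m.astype(np.uint8))
for i in range(1,n):
    if st[i,4]>20: print(c[i],P[l==i].mean(0).round(1),st[i,4])
E
```

```text
-2 1046 [(-30, 22.6), (-25, 22.4), (-20, 21.3), (-15, 21.1), (-10, 20.8), (-5, 21.0), (0, 20.6), (5, 20.8), (10, 20.2), (15, 20.0), (20, 20.3), (25, 20.0), (30, 19.7), (35, 19.6)] -30.7 35.0
-1 1051 [(-40, 16.4), (-35, 19.4), (-30, 19.6), (-25, 19.9), (-20, 19.9), (-15, 20.1), (-10, 20.1), (-5, 20.4), (0, 20.8), (5, 20.9), (10, 21.0), (15, 21.0), (20, 21.4), (25, 22.9), (30, 22.9)] -40.8 29.8
0 1067 [(-40, 16.2), (-35, 19.2), (-30, 19.8), (-25, 20.0), (-20, 20.1), (-15, 20.3), (-10, 20.3), (-5, 20.3), (0, 20.5), (5, 20.7), (10, 21.0), (15, 21.2), (20, 21.4), (25, 22.8), (30, 22.8)] -41.0 30.1
1 1120 [(-40, 16.5), (-35, 16.8), (-30, 22.6), (-25, 21.7), (-20, 20.8), (-15, 20.8), (-10, 20.8), (-5, 20.6), (0, 20.5), (5, 20.3), (10, 19.9), (15, 20.2), (20, 19.9), (25, 20.1), (30, 19.8), (35, 18.8)] -40.3 32.9
2 1121 [(-40, 16.5), (-35, 16.6), (-30, 19.8), (-25, 19.6), (-20, 19.7), (-15, 20.3), (-10, 20.2), (-5, 20.2), (0, 20.5), (5, 20.7), (10, 21.1), (15, 21.0), (20, 21.1), (25, 21.8), (30, 22.9), (35, 22.1), (40, 16.5)] -40.0 41.5
[583.6955772  225.43633976 102.39551885]
latch_left_pin [(0.63, [228, 228], [585.4, 288.8, 55.0]), (0.57, [374, 194], [604.8, 189.0, 55.0]), (0.16, [423, 196], [601.7, 156.5, 55.0])]
latch_right_pin [(0.94, [536, 238], [567.5, 73.5, 55.0])]
[226.42142857 229.97142857] [583.9 289.9  54.4] 140
[533.125      237.08333333] [568.   75.6  54.5] 96
```

All five tubes are seated now. Next I'll open both latches by pushing the knobs outward with the closed fingers.

Emit:
play_rows(dp=[[-1.5,20,0],[-2,20,0],[0,0,0],[0,0,-25],[0,0,-22],[0,0,-14],[0,0,0]], yaw=[0,0,0,0,0,0,0], gripper=1)

```text
t: 30.57
ee_pos: [577.5, 263.6, 35.8]
orientation: [3.138, -0.074, -0.01]
ft_force: [-0.3, -0.5, -0.6]
width: 0.5
grasp_force: 0.0
```

Emit:
play_rows(dp=[[0,4,0],[0,4,0],[0,4,0],[0,4,0],[0,4,0],[0,3,0],[0,0,0]], yaw=[0,0,0,0,0,0,0])

```text
t: 31.15
ee_pos: [579.1, 288.2, 40.5]
orientation: [3.14, -0.073, -0.002]
ft_force: [-1.7, -1.7, -0.7]
width: 0.6
grasp_force: 1.2
```

```bash
cat > knobs.py <<'E'
from h import *
import sys
for cam in sys.argv[1:]:
    p=shot(cam);P=cloud(p);im=p["pixels"].astype(int);X=at_z(p,np.argwhere(np.ones(im.shape[:2]))[:,::-1],50).reshape(400,640,3)
    m=(im[:,:,0]>110)&(im[:,:,0]>2.2*im[:,:,1])&(abs(X[:,:,0]-590)<60)&(abs(X[:,:,1]-185)<150)
    n,l,st,c=cv2.connectedComponentsWithStats(m.astype(np.uint8))
    for i in range(1,n):
        if st[i,4]>3: print(cam,c[i].round(),X[l==i].mean(0).round(1),st[i,4])
E
python3 knobs.py top wrist
```

```text
wrist [289. 275.] [575.8 304.4  50. ] 130
```

Emit:
play_rows(dp=[[0,2,0],[0,2,0],[0,0,0],[0,-15,5],[0,-10,25],[0,-35,25],[0,-35,10],[0,-35,0]], yaw=[0,0,0,0,0,0,0,0])

```text
t: 31.92
ee_pos: [582.4, 162.3, 107.7]
orientation: [-3.139, 0.072, -0.011]
ft_force: [1.1, 0.2, 0.7]
width: 0.6
grasp_force: 0.0
```

```bash
python3 knobs.py top wrist; python3 -c "
from h import *;print(ctrl.get_obs()['ee_pos'])"
```

```text
wrist [437. 236.] [566.2  73.9  50. ] 110
wrist [111. 239.] [575.7 309.5  50. ] 119
[580.6304673  158.76582065 105.54797076]
```

Emit:
play_rows(dp=[[-6,-30,0],[-8,-31,0],[0,0,-10],[0,0,-25],[0,0,-18],[0,0,-10],[0,0,0]], yaw=[0,0,0,0,0,0,0])

```text
t: 32.6
ee_pos: [564.7, 102.4, 39.0]
orientation: [3.14, -0.074, -0.005]
ft_force: [0.4, 0.2, -1.0]
width: 0.9
grasp_force: 0.0
```

Emit:
play_rows(dp=[[0,-4,0],[0,-4,0],[0,-4,0],[0,-3,0],[0,-2,0],[0,0,0],[0,15,5],[0,10,30]], yaw=[0,0,0,0,0,0,0,0])

```text
t: 33.27
ee_pos: [563.3, 109.7, 73.0]
orientation: [3.139, -0.076, -0.01]
ft_force: [-0.4, -0.6, -0.7]
width: 0.4
grasp_force: 0.0
```

Emit:
play_rows(dp=[[0,0,30],[0,0,0]], yaw=[0,0])

```text
t: 33.43
ee_pos: [569.7, 111.1, 111.4]
orientation: [-3.139, 0.073, -0.014]
ft_force: [1.5, -0.6, -0.0]
width: 0.5
grasp_force: 0.0
```

```bash
python3 knobs.py top wrist; python3 -c "
from h import *;print(ctrl.get_obs()['ee_pos'])
p=shot('top');print([b for b in blobs(p,33,amin=200,amax=4000) if 330<b[4][0]<440 and 140<b[4][1]<215])"
```

```text
top [199. 194.] [579.1 309.2  50. ] 9
wrist [ 53. 223.] [575.9 310.4  50. ] 103
wrist [377. 224.] [564.7  70.4  50. ] 112
[567.17894705 110.31745225 107.63062551]
[([598.2, -205.9], [597.8, -204.5], [59.3, 187.0], 99.7, [392.0, 177.0], 1176)]
```

Emit:
play_rows(dp=[[0,-6,-25],[0,0,-25],[0,0,-14],[0,0,-4],[0,-5,0],[0,-7,0],[0,-7,0],[0,-4,0]], yaw=[0,0,0,0,0,0,0,0])

```text
t: 34.25
ee_pos: [565.6, 80.5, 38.7]
orientation: [-3.14, 0.076, 0.0]
ft_force: [-2.9, 2.9, -0.1]
width: 0.6
grasp_force: 1.8
```

Emit:
play_rows(dp=[[0,-2,0],[0,0,0],[0,15,5],[0,5,30],[0,0,35],[0,0,0]], yaw=[0,0,0,0,0,0])

```text
t: 34.75
ee_pos: [570.2, 100.1, 114.1]
orientation: [-3.139, 0.073, -0.016]
ft_force: [0.4, 0.4, 0.2]
width: 0.4
grasp_force: 0.0
```

```bash
python3 knobs.py wrist; python3 -c "
from h import *;print(ctrl.get_obs()['ee_pos'])"
```

```text
wrist [ 45. 224.] [575.9 310.7  50. ] 97
wrist [370. 226.] [563.4  63.8  50. ] 108
[569.09241367  99.76302359 111.97001588]
```

Both latches are open. Now I'll move over the block, turning the tool along the cover, and measure.

Emit:
play_rows(dp=[[2,-20,6],[2,-20,6],[2,-20,6],[2,-20,6],[2,-20,6],[2,-20,6],[2,-20,6],[2,-20,6]], yaw=[6.5,6.5,6.5,6.5,6.5,6.5,6.5,6.5])

```text
t: 35.47
ee_pos: [581.6, -62.0, 155.7]
orientation: [2.852, 1.318, -0.001]
ft_force: [0.2, 0.5, -0.2]
width: 0.5
grasp_force: 0.0
```

Emit:
play_rows(dp=[[2,-20,6],[2,-20,6],[2,-20,6],[2,-20,6],[2,-20,6],[2,-20,6],[2,-20,6],[2,-20,0]], yaw=[6.5,6.5,6.5,6.5,6.5,6.5,6.5,5.5])

```text
t: 36.13
ee_pos: [598.3, -222.3, 198.6]
orientation: [2.005, 2.416, 0.0]
ft_force: [0.6, -0.3, -0.7]
width: 0.4
grasp_force: 0.0
```

Emit:
play_rows(dp=[[0,0,0],[0,0,0]], yaw=[0,0])

```text
t: 36.3
ee_pos: [597.4, -221.5, 197.3]
orientation: [-2.017, -2.408, 0.0]
ft_force: [0.1, 0.1, 0.2]
width: 0.3
grasp_force: 0.0
```

```bash
cat > cov.py <<'E'
from h import *
import sys
z=float(sys.argv[2]) if len(sys.argv)>2 else 33
p=shot("wrist");o=ctrl.get_obs();save(p,sys.argv[1])
M=R.from_rotvec(o["orientation"]).as_matrix();print(o["t"],o["ee_pos"].round(1),np.degrees(np.arctan2(M[1,0],M[0,0])).round(2))
for b in blobs(p,z,amin=1500,amax=60000,lo=100,sat=60): print(b)
P=cloud(p).reshape(-1,3);im=p["pixels"].reshape(-1,3).astype(int)
k=(abs(P[:,0]-600)<110)&(abs(P[:,1]+180)<170)&(P[:,2]>24)&(P[:,2]<38)
print("block",cv2.minAreaRect(P[k][:,:2].astype(np.float32)),np.percentile(P[k&(im.min(1)>120),2],[10,50,90]))
E
python3 cov.py w11.png
```

```text
36.35 [ 597.3 -220.7  197.2] 100.12
([322.4, -272.8], [301.2, -260.9], [128.9, 351.5], 82.9, [58.0, 183.0], 15900)
([606.6, -162.2], [608.5, -171.2], [60.4, 208.8], 100.4, [340.0, 125.0], 11263)
([840.5, -68.5], [840.8, -68.7], [59.3, 62.2], 179.1, [592.0, 78.0], 3466)
block ((600.7760009765625, -182.685302734375), (140.70350646972656, 227.69171142578125), 10.25607967376709) [31.568934   32.59573103 33.58688896]
```

View pics/w11.png

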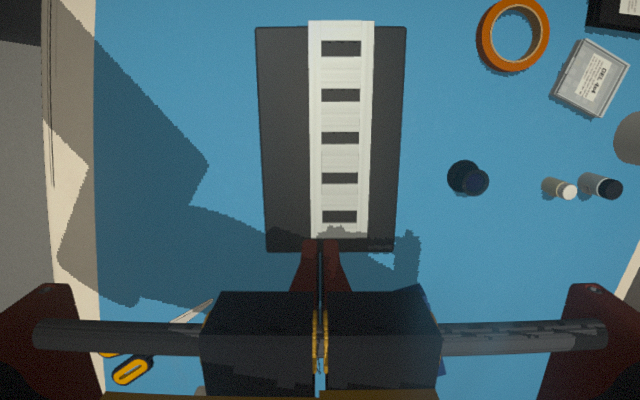

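The cover has been knocked: it is now centred at (608,-171), pixel (340,125), with about a 57 mm slide still needed along its length. I'll press between slots and drag.

Emit:
play_rows(dp=[[7.5,15,-35],[7.3,15,-35],[0,0,-35],[0,0,-28],[0,0,-15],[0,0,-8],[0,0,0]], yaw=[0.2,0,0,0,0,0,0])

```text
t: 36.93
ee_pos: [611.2, -189.3, 39.9]
orientation: [-2.007, -2.412, 0.002]
ft_force: [-0.6, 0.6, -0.5]
width: 0.4
grasp_force: 0.0
```

Emit:
play_rows(dp=[[0,0,-3],[0,0,-2],[0,0,0],[0,0,0]], yaw=[0,0,0,0])

```text
t: 37.27
ee_pos: [613.3, -191.0, 38.2]
orientation: [2.008, 2.414, 0.001]
ft_force: [0.7, 0.5, 1.2]
width: 0.6
grasp_force: 0.0
```

Emit:
play_rows(dp=[[0,0,-2],[0,0,-1],[0,0,0]], yaw=[0,0,0])

```text
t: 37.52
ee_pos: [612.6, -190.9, 34.2]
orientation: [2.009, 2.415, 0.0]
ft_force: [0.7, 0.1, 0.3]
width: 0.7
grasp_force: 0.0
```

Emit:
play_rows(dp=[[0,0,-1],[0,0,0]], yaw=[0,0])

```text
t: 37.68
ee_pos: [612.8, -190.9, 33.4]
orientation: [2.009, 2.415, 0.0]
ft_force: [-1.1, 0.3, 4.0]
width: 0.1
grasp_force: 1.5
```

Emit:
play_rows(dp=[[0,0,-0.5],[0,0,0]], yaw=[0,0])

```text
t: 37.85
ee_pos: [612.8, -190.9, 33.4]
orientation: [2.009, 2.415, 0.0]
ft_force: [-2.6, 0.9, 8.0]
width: 0.1
grasp_force: 3.9
```

Emit:
play_rows(dp=[[-1.1,6,0],[-1.1,6,0],[-1.1,6,0],[-1.1,6,0],[-1.1,6,0]], yaw=[0,0,0,0,0])

```text
t: 38.27
ee_pos: [608.2, -161.0, 33.4]
orientation: [2.007, 2.413, 0.001]
ft_force: [0.3, -3.8, 5.0]
width: 0.7
grasp_force: 2.7
```

Emit:
play_rows(dp=[[-1.1,6,0],[-1.1,6,0],[-1.1,6,0],[-1.1,6,0],[-1.1,6,0],[0,0,0]], yaw=[0,0,0,0,0,0])

```text
t: 38.77
ee_pos: [602.5, -130.0, 33.4]
orientation: [2.007, 2.415, 0.001]
ft_force: [1.6, 0.4, 6.5]
width: 0.4
grasp_force: 3.2
```

Emit:
play_rows(dp=[[0,0,10],[5.4,-30,40],[5.4,-30,40],[5.4,-30,40],[0,0,10],[0,0,0]], yaw=[0,0,0,0,0,0])

```text
t: 39.27
ee_pos: [616.9, -206.7, 155.7]
orientation: [2.008, 2.409, 0.004]
ft_force: [0.8, 0.2, 0.5]
width: 0.3
grasp_force: 0.0
```

```bash
python3 cov.py w12.png
```

```text
39.3167 [ 615.3 -205.4  153.1] 100.44
([344.2, -237.3], [347.6, -241.2], [64.6, 317.9], 84.1, [25.0, 172.0], 12174)
([601.2, -128.1], [602.4, -134.1], [60.4, 165.8], 100.7, [317.0, 100.0], 12649)
([839.1, -68.3], [839.7, -68.5], [58.6, 61.9], 171.1, [601.0, 88.0], 4269)
block ((599.4249267578125, -174.8299560546875), (140.42666625976562, 245.66488647460938), 10.327376365661621) [31.57872111 32.57507651 33.51377565]
```

Emit:
play_rows(dp=[[-5.6,30,0],[-5.6,30,0],[-5.6,30,0],[-5.6,30,0],[-5.6,31,0],[0,0,0],[0,0,0]], yaw=[0,0,0,0,0,0,0], gripper=0)

```text
t: 39.9
ee_pos: [584.8, -51.7, 149.9]
orientation: [-2.002, -2.416, 0.004]
ft_force: [0.3, -0.7, -0.2]
width: 43.3
grasp_force: 0.0
```

```bash
python3 cov.py w13.png; python3 - <<'E'
from h import *
p=shot("top");print([b for b in blobs(p,33,amin=100,amax=4000) if 300<b[4][0]<440 and 140<b[4][1]<215])
E
```

```text
39.95 [585.6 -52.9 150.3] 100.64
([341.6, 13.5], [340.4, 7.7], [55.8, 131.1], 95.3, [48.0, 72.0], 7645)
([786.9, 133.6], [787.8, 134.3], [45.7, 66.3], 16.0, [607.0, 28.0], 3232)
([587.0, -47.5], [587.2, -52.6], [60.4, 88.3], 107.1, [323.0, 193.0], 5252)
([837.2, -58.4], [837.4, -59.5], [57.1, 63.1], 175.4, [576.0, 252.0], 3044)
block ((594.4988403320312, -146.9633026123047), (140.17578125, 276.12652587890625), 10.457681655883789) [31.68138991 32.54292093 33.4120203 ]
[([672.0, -13.6], [671.1, -15.6], [31.0, 33.6], 137.3, [319.0, 155.0], 110), ([637.0, 36.4], [635.6, 36.9], [13.5, 94.9], 173.6, [302.0, 168.0], 160), ([622.3, -186.5], [623.3, -185.4], [10.7, 75.3], 175.5, [384.0, 169.0], 103)]
```

View pics/w13.png

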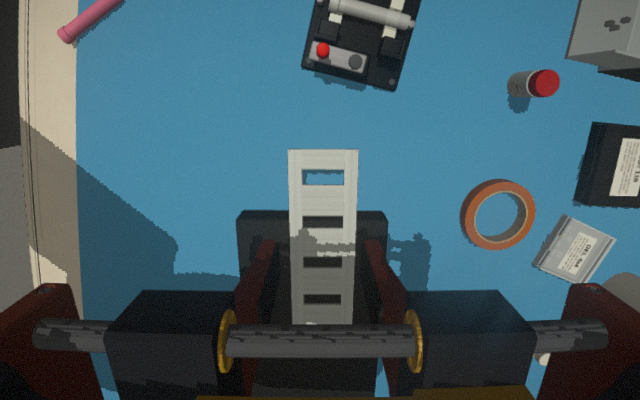

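The cover overhangs the block, with its end at row 150 and the block edge at row 212.

```bash
python3 - <<'E'
from h import *
p=shot("wrist");a=at_z(p,[[289,151],[357,151],[289,200],[357,200]],33);b=at_z(p,[[237,212],[386,212]],30)
print(a.round(1).tolist(),b.round(1).tolist());e=np.array([-.181,.983])
print("end along",((a[:2,:2].mean(0)-[601,-183])@e).round(1),"edge",((b[:,:2].mean(0)-[601,-183])@e).round(1))
m=a[:2,:2].mean(0);n=a[2:,:2].mean(0);print(np.degrees(np.arctan2(*(m-n)[::-1])),"grasp",m-45*e)
print(ctrl.get_obs()["ee_pos"],ctrl.get_obs()["width"])
E
```

```text
[[553.1, -18.4, 33.0], [609.3, -8.0, 33.0], [559.9, -60.8, 33.0], [618.4, -49.9, 33.0]] [[515.4, -81.5, 30.0], [647.0, -56.9, 30.0]]
end along 170.5 edge 115.5
100.67825039741629 grasp [589.33942179 -57.41490528]
[586.46533183 -54.43640011 150.95532675] 55.83690202435384
```

Emit:
play_rows(dp=[[2.2,0.5,-25],[0,0,-30],[0,0,-30],[0,0,-22],[0,0,-14],[0,0,-7],[0,0,-3],[0,0,0]], yaw=[0,0,0,0,0,0,0,0])

```text
t: 40.72
ee_pos: [589.5, -54.2, 21.0]
orientation: [-2.01, -2.415, 0.0]
ft_force: [0.1, 0.4, 0.7]
width: 87.9
grasp_force: 0.0
```

Emit:
play_rows(dp=[[0,0,0],[0,0,0],[0,0,0],[0,0,0],[0,0,0],[0,0,0],[0,0,0]], yaw=[0,0,0,0,0,0,0], gripper=1)

```text
t: 41.3
ee_pos: [589.6, -53.8, 21.5]
orientation: [2.008, 2.415, 0.001]
ft_force: [-0.6, -0.3, 3.2]
width: 58.9
grasp_force: 29.9
```

Emit:
play_rows(dp=[[0,0,6],[0,0,14],[0,0,20],[0,0,22],[0,5,20],[1,20,0],[1,31,0],[1,31,0]], yaw=[0,0,0,0,0,-1,-1.5,-1.5])

```text
t: 41.97
ee_pos: [592.7, 33.5, 104.8]
orientation: [2.095, 2.339, 0.002]
ft_force: [0.4, 0.2, -1.1]
width: 59.3
grasp_force: 29.9
```

Emit:
play_rows(dp=[[1,31,0],[1,31,0],[1,31,0],[1,31,0],[1,31,0],[1,31,0],[1,31,0],[0,0,0]], yaw=[-1.5,-1.5,-1.5,-1.5,-1.5,-1.5,0,0])

```text
t: 42.63
ee_pos: [599.7, 255.4, 104.4]
orientation: [2.266, 2.176, 0.005]
ft_force: [-0.2, -0.3, -1.1]
width: 59.1
grasp_force: 29.9
```

```bash
cat > hold.py <<'E'
from h import *
import sys
p=shot("wrist");save(p,sys.argv[1]);o=ctrl.get_obs();M=R.from_rotvec(o["orientation"]).as_matrix()
print(o["t"],o["ee_pos"].round(1),np.degrees(np.arctan2(M[1,0],M[0,0])).round(2),o["width"],o["grasp_force"])
P=cloud(p);im=p["pixels"].astype(int);z=o["ee_pos"][2]
m=((P[:,:,2]>z-10)&(P[:,:,2]<z+35)&(im.min(2)>90)&(im.max(2)-im.min(2)<60)).astype(np.uint8)
n,l,st,c=cv2.connectedComponentsWithStats(m);i=st[1:,4].argmax()+1
Q=P[l==i];L=(Q-o["ee_pos"])@M  # tool frame
ok=abs(L[:,1])<45;L=L[ok]
A=np.c_[L[:,0],L[:,1],np.ones(len(L))];print("plane z in tool (down+)",np.linalg.lstsq(A,L[:,2],rcond=None)[0].round(3),"end tool x",np.percentile(L[:,0],[1,99,99.8]).round(1),"y",np.percentile(L[:,1],[.5,99.5]).round(1),len(L))
E
python3 hold.py w14.png
```

```text
42.6833 [599.3 253.  104.1] 87.71 58.92322421668878 29.949291944503784
plane z in tool (down+) [-1.100e-02 -1.000e-03 -1.107e+01] end tool x [-11.6  47.6  48.1] y [-28.8  30.4] 10690
```

View pics/w14.png

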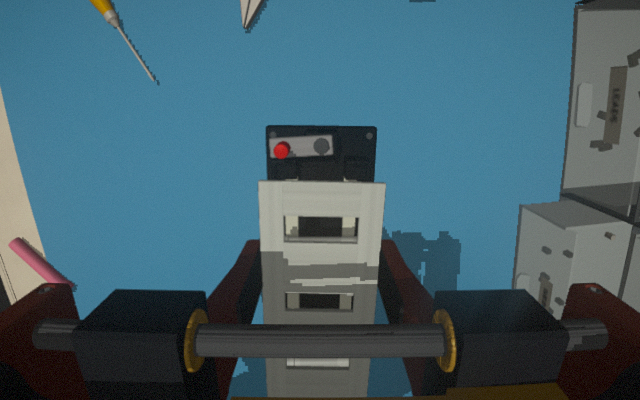

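```bash
python3 - <<'E'
from h import *
p=shot("wrist");o=ctrl.get_obs();z=o["ee_pos"][2]
ce=at_z(p,[[268,126.5],[376,126.5],[376,180],[266,180]],8);hv=at_z(p,[[322,146]],36.5);pl=at_z(p,[[260,182],[385,182],[264,250],[380,250]],z+11)
print(o["ee_pos"].round(1),ce.round(1).tolist(),hv.round(1),pl.round(1).tolist())
c=ce[:2,:2].mean(0);print("centre from end",c-134*np.array([.045,.999]),"plate centre",pl[:2,:2].mean(0)-105*np.array([.045,.999]))
E
```

```text
[599.1 251.2 103.8] [[562.8, 317.3, 8.0], [644.9, 313.9, 8.0], [645.2, 272.1, 8.0], [557.8, 275.7, 8.0]] [[603.2 304.4  36.5]] [[573.4, 299.1, 114.8], [631.7, 296.7, 114.8], [572.1, 264.3, 114.8], [629.8, 261.9, 114.8]]
centre from end [597.85364516 181.7388374 ] plate centre [597.8275358  192.96139402]
```

Emit:
play_rows(dp=[[-0.4,-4.5,-5],[0,-4.5,-15],[0,0,-20],[0,0,-18],[0,0,-11],[0,0,-5],[0,0,0],[0,0,0]], yaw=[-0.2,0,0,0,0,0,0,0])

```text
t: 43.4
ee_pos: [599.2, 240.6, 29.3]
orientation: [2.274, 2.168, 0.0]
ft_force: [1.3, 0.3, -0.6]
width: 59.4
grasp_force: 29.9
```

```bash
python3 hold.py w15.png; python3 -c "
import cv2;im=cv2.imread('pics/w15.png')[60:320,190:450];cv2.imwrite('pics/w15c.png',cv2.resize(im,None,fx=2.3,fy=2.3,interpolation=2))"
```

```text
43.45 [599.5 241.   29.8] 87.27 59.2109788450282 29.948952198028564
plane z in tool (down+) [-7.0000e-03  2.0000e-03 -1.0227e+01] end tool x [-33.2  44.7  45.3] y [-29.6  29.7] 13615
```

View pics/w15c.png

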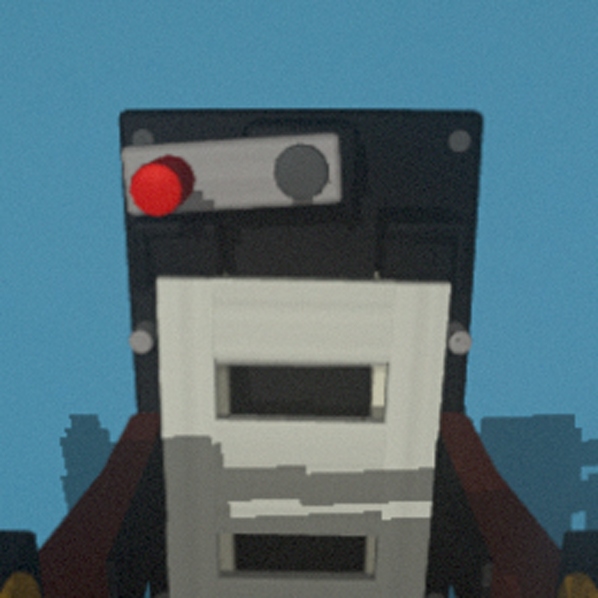

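The crop shows the plate parallel to the carrier, with its end at crop row 278. Pin tops are at (141,341) and (459,341), and the latch hinge is at (301,172). I'll use those as local references.

```bash
python3 - <<'E'
from h import *
p=shot("wrist");o=ctrl.get_obs()
f=lambda a:np.array(a)/2.3+[190,60]
ey=np.array([.0455,.999]);ex=np.array([.999,-.0455])
pins=at_z(p,f([[141,340],[459,340]]),17);h=at_z(p,f([[302,172]]),36.5);pe=at_z(p,f([[157,279],[449,282]]),40.2)
end=at_z(p,f([[122,112],[481,112]]),8);lip=at_z(p,f([[190,228],[420,213]]),31)
c1=pins[:,:2].mean(0)-80*ey;c2=h[0,:2]-122.5*ey;c3=end[:,:2].mean(0)-134*ey
print(o["ee_pos"].round(1),"centre via pins",c1,"hinge",c2,"end",c3,"plate centre",pe[:,:2].mean(0)-105*ey,"lip y",[(l[:2]-c1)@ey for l in lip], "pin dist",np.linalg.norm(pins[0]-pins[1]))
E
```

```text
[599.7 241.2  30.1] centre via pins [597.59432761 185.74073703] hinge [597.96631873 184.82481615] end [598.04163905 184.55427572] plate centre [597.97127105 180.95542789] lip y [np.float64(109.49387336992432), np.float64(112.53580243545238)] pin dist 76.41384784922636
```

Emit:
play_rows(dp=[[0,4,0],[0,0,-3],[0,0,-3],[0,0,-2.5],[0,0,-1.5],[0,0,0]], yaw=[0,0,0,0,0,0])

```text
t: 44.0
ee_pos: [599.0, 245.2, 18.7]
orientation: [2.272, 2.169, 0.0]
ft_force: [1.3, 0.7, 0.1]
width: 58.9
grasp_force: 29.9
```

Emit:
play_rows(dp=[[0,0,-1],[0,0,0]], yaw=[0,0])

```text
t: 44.17
ee_pos: [599.1, 245.2, 18.0]
orientation: [2.273, 2.168, 0.001]
ft_force: [1.4, -0.0, -0.4]
width: 59.6
grasp_force: 29.9
```

```bash
python3 hold.py w16.png; python3 -c "
from h import *;print(ctrl.get_obs()['ft_force'])"
```

```text
44.2167 [599.1 245.2  18. ] 87.3 59.14373900650406 29.889123737812042
plane z in tool (down+) [-1.000e-03  2.000e-03 -9.555e+00] end tool x [-32.   45.   45.6] y [-29.5  32.4] 15467
[ 1.74271113  0.67551066 -0.41190593]
```

Emit:
play_rows(dp=[[0,0,-1],[0,0,0]], yaw=[0,0])

```text
t: 44.38
ee_pos: [599.2, 245.2, 17.7]
orientation: [2.273, 2.168, 0.001]
ft_force: [-0.3, -0.6, 5.5]
width: 59.3
grasp_force: 29.9
```

Emit:
play_rows(dp=[[0,0,-1],[0,0,0]], yaw=[0,0])

```text
t: 44.55
ee_pos: [599.2, 245.2, 17.6]
orientation: [2.273, 2.168, 0.001]
ft_force: [-3.0, -1.8, 12.5]
width: 59.6
grasp_force: 29.9
```

Emit:
play_rows(dp=[[0,0,1.5],[0,0,0],[0,0,0],[0,0,0],[0,0,10],[0,0,20],[0,0,30],[0,0,30]], yaw=[0,0,0,0,0,0,0,0], gripper=0.15)

```text
t: 45.22
ee_pos: [598.0, 244.9, 108.0]
orientation: [-2.273, -2.168, 0.003]
ft_force: [1.5, 0.7, 0.5]
width: 74.6
grasp_force: 0.0
```

Emit:
play_rows(dp=[[0,-28,10],[0,-30,0],[0,-30,0],[0,0,0],[0,0,0]], yaw=[0,0,0,0,0])

```text
t: 45.63
ee_pos: [599.0, 155.9, 118.2]
orientation: [-2.276, -2.165, -0.0]
ft_force: [0.8, -0.2, -0.6]
width: 74.9
grasp_force: 0.0
```

```bash
python3 - <<'E'
from h import *
p=shot("wrist");save(p,"w17.png");o=ctrl.get_obs();print(o["ee_pos"],o["t"])
P=cloud(p);im=p["pixels"].astype(int);c=np.array([597.8,185.1]);ex=np.array([.999,-.0455]);ey=np.array([.0455,.999])
X=(P[:,:,:2]-c)@ex;Y=(P[:,:,:2]-c)@ey
k=(abs(X)<36)&(abs(Y)<112)&(P[:,:,2]>24)&(P[:,:,2]<35)&(im.min(2)>90)&(im.max(2)-im.min(2)<60)
A=np.c_[X[k],Y[k],np.ones(k.sum())];print(np.linalg.lstsq(A,P[k][:,2],rcond=None)[0].round(4),np.percentile(Y[k],[.3,99.7]),np.percentile(X[k],[.3,99.7]))
E
python3 knobs.py wrist
python3 - <<'E'
from h import *
p=shot("top");print([b for b in blobs(p,29,amin=200,amax=4000) if 190<b[4][0]<310 and 160<b[4][1]<215])
E
```

```text
[599.06614655 156.90755641 118.007659  ] 45.6833
[2.00000e-04 9.00000e-04 2.85463e+01] [-101.66501029  105.28843002] [-32.83103411  28.72402396]
[]
```

View pics/w17.png

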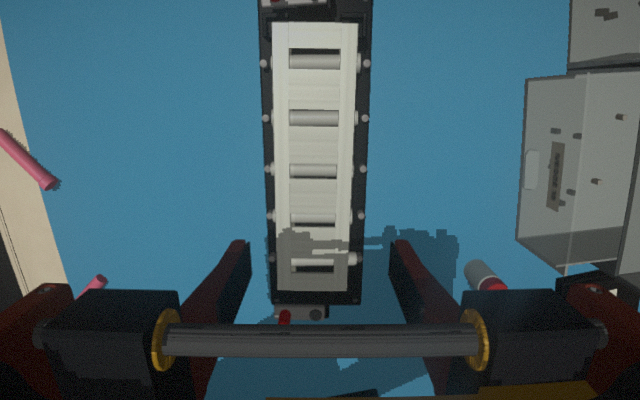

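The cover is flat in its seat: level, top at about 28.5 mm, with the tubes visible through the slots. Now I'll close the left latch with two strokes, -y then +x.

Emit:
play_rows(dp=[[-5,34,0],[-5,34,0],[-5,34,0],[-5,34,0],[-5,35,0],[0,0,0]], yaw=[0,0,0,0,0,0], gripper=1)

```text
t: 46.28
ee_pos: [572.6, 335.2, 117.7]
orientation: [-2.266, -2.174, -0.004]
ft_force: [-0.9, -0.6, -0.2]
width: 38.3
grasp_force: 0.0
```

Emit:
play_rows(dp=[[0,0,-20],[0,0,-25],[0,0,-20],[0,0,-10],[0,0,0],[0,0,0]], yaw=[0,0,0,0,0,0])

```text
t: 46.78
ee_pos: [573.6, 328.3, 42.3]
orientation: [-2.272, -2.169, 0.001]
ft_force: [0.4, -0.4, 0.0]
width: 0.6
grasp_force: 0.0
```

Emit:
play_rows(dp=[[0,-4,0],[0,-5,0],[0,-5,0],[0,-5,0],[0,-4,0],[0,-3,0],[0,0,0]], yaw=[0,0,0,0,0,0,0])

```text
t: 47.37
ee_pos: [575.9, 302.4, 44.0]
orientation: [2.273, 2.167, 0.007]
ft_force: [0.4, 2.4, 0.8]
width: 0.6
grasp_force: 0.9
```

```bash
python3 knobs.py top wrist
```

Emit:
play_rows(dp=[[0,5,0],[-15,0,0],[0,-20,0],[0,0,0],[4,0,0],[5,0,0],[5,0,0],[5,-1,0]], yaw=[0,0,0,0,0,0,0,0])

```text
t: 48.13
ee_pos: [576.9, 285.8, 42.2]
orientation: [-2.272, -2.168, 0.006]
ft_force: [-6.0, -3.9, 3.9]
width: 0.4
grasp_force: 3.2
```

Emit:
play_rows(dp=[[3,-1,0],[2,0,0],[0,0,0]], yaw=[0,0,0])

```text
t: 48.38
ee_pos: [582.9, 285.0, 42.0]
orientation: [-2.273, -2.168, 0.002]
ft_force: [-2.1, -1.2, -0.5]
width: 0.1
grasp_force: 1.1
```

Emit:
play_rows(dp=[[1.5,0,0],[1,0,0],[0,0,0]], yaw=[0,0,0])

```text
t: 48.63
ee_pos: [585.6, 285.4, 42.4]
orientation: [-2.273, -2.168, -0.0]
ft_force: [-1.6, -2.3, -0.6]
width: 0.7
grasp_force: 0.9
```

Emit:
play_rows(dp=[[-12,0,0],[0,0,30],[0,-15,35],[8,-35,10],[8,-35,0],[8,-35,0],[0,0,0]], yaw=[0,0,0,0,0,0,0])

```text
t: 49.22
ee_pos: [599.9, 160.7, 118.8]
orientation: [2.275, 2.162, 0.004]
ft_force: [-0.4, -0.3, -0.2]
width: 0.1
grasp_force: 0.0
```

```bash
python3 knobs.py top wrist;python3 -c "
from h import *;print(ctrl.get_obs()['ee_pos'])"
```

```text
wrist [310.  40.] [599.6 282.2  50. ] 173
[598.73627729 164.43008116 118.26154703]
```

Emit:
play_rows(dp=[[-9,-30,0],[-9,-30,0],[-9,-30,0],[-9,-30,0],[0,0,0],[0,0,0]], yaw=[0,0,0,0,0,0])

```text
t: 49.82
ee_pos: [561.6, 45.4, 117.7]
orientation: [2.274, 2.167, 0.001]
ft_force: [0.5, -0.3, -0.1]
width: 0.5
grasp_force: 0.0
```

Emit:
play_rows(dp=[[0,0,-20],[0,0,-25],[0,0,-20],[0,0,-10],[0,0,0],[0,0,0]], yaw=[0,0,0,0,0,0])

```text
t: 50.32
ee_pos: [561.7, 46.4, 42.4]
orientation: [-2.272, -2.17, 0.0]
ft_force: [-0.1, 0.4, 0.0]
width: 0.3
grasp_force: 0.0
```

Emit:
play_rows(dp=[[0,4,0],[0,5,0],[0,5,0],[0,5,0],[0,4,0],[0,2,0],[0,0,0]], yaw=[0,0,0,0,0,0,0])

```text
t: 50.9
ee_pos: [561.9, 70.9, 43.4]
orientation: [2.273, 2.168, 0.002]
ft_force: [0.4, -0.3, 1.2]
width: 0.2
grasp_force: 0.0
```

Emit:
play_rows(dp=[[0,-5,0],[-12,0,0],[0,20,0],[0,0,0],[5,0,0],[5,0,0],[5,0,0],[5,0,0]], yaw=[0,0,0,0,0,0,0,0])

```text
t: 51.57
ee_pos: [567.9, 85.2, 42.1]
orientation: [-2.272, -2.165, 0.005]
ft_force: [-6.4, 5.5, 1.6]
width: 0.4
grasp_force: 3.3
```

Emit:
play_rows(dp=[[4,1,0],[3,0,0],[2,0,0],[0,0,0]], yaw=[0,0,0,0])

```text
t: 51.9
ee_pos: [577.7, 86.0, 42.1]
orientation: [-2.272, -2.166, 0.003]
ft_force: [-3.8, 2.0, 0.8]
width: 0.4
grasp_force: 2.2
```

Emit:
play_rows(dp=[[1,0,0],[1,0,0],[0,0,0],[0,0,0]], yaw=[0,0,0,0])

```text
t: 52.23
ee_pos: [577.9, 86.0, 42.0]
orientation: [-2.271, -2.165, 0.007]
ft_force: [-9.0, 3.7, 4.7]
width: 0.1
grasp_force: 4.6
```

Emit:
play_rows(dp=[[1,0,0],[0.5,0,0],[0,0,0],[0,0,0]], yaw=[0,0,0,0])

```text
t: 52.57
ee_pos: [578.0, 86.0, 41.9]
orientation: [-2.27, -2.164, 0.01]
ft_force: [-12.7, 4.1, 7.9]
width: 0.4
grasp_force: 6.6
```

The right latch is at its stop. I'll retreat and verify.

Emit:
play_rows(dp=[[-12,0,0],[-10,0,25],[0,10,35],[0,10,35],[5,20,30],[0,0,0],[0,0,0]], yaw=[0,0,0,0,0,0,0])

```text
t: 53.15
ee_pos: [567.1, 126.7, 169.7]
orientation: [2.27, 2.167, 0.007]
ft_force: [-0.8, 1.0, 0.3]
width: 0.5
grasp_force: 0.0
```

```bash
python3 knobs.py top wrist; python3 - <<'E'
from h import *
p=shot("wrist");save(p,"w18.png");o=ctrl.get_obs();print(o["ee_pos"],o["t"])
P=cloud(p);im=p["pixels"].astype(int);c=np.array([597.8,185.1]);ex=np.array([.999,-.0455]);ey=np.array([.0455,.999])
X=(P[:,:,:2]-c)@ex;Y=(P[:,:,:2]-c)@ey
k=(abs(X)<36)&(abs(Y)<112)&(P[:,:,2]>24)&(P[:,:,2]<33)&(im.min(2)>90)&(im.max(2)-im.min(2)<60)
A=np.c_[X[k],Y[k],np.ones(k.sum())];print(np.linalg.lstsq(A,P[k][:,2],rcond=None)[0].round(4),np.percentile(Y[k],[.3,99.7]),np.percentile(X[k],[.3,99.7]))
E
```

```text
wrist [355.   1.] [600.  279.7  50. ] 35
[564.03303028 125.30865643 166.11754057] 53.3
[1.00000e-04 9.00000e-04 2.85943e+01] [-101.90958782  100.27535144] [-33.21604605  28.52053572]
```

View pics/w18.png

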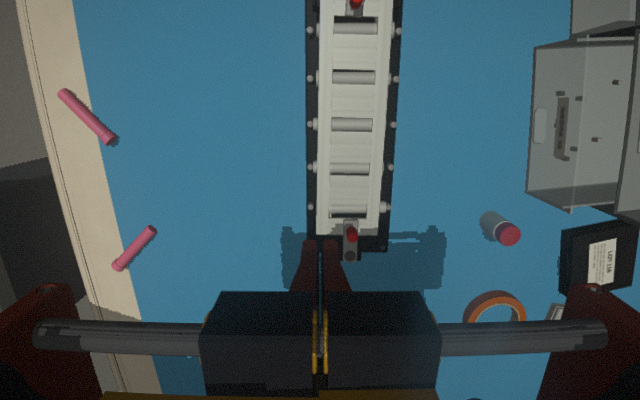

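The right latch points inward at (351,235), the left at (355,2). The cover is level in its seat and nothing is touched, so I'm handing in.

```bash
python3 -c "
from workcell import ticket;print(ticket.close_job())"
```

```text
the job is handed in; nothing more can be done
None
```

I handed the job in with all five white tubes in their own grooves, the cover level in its seat and both latches turned inward. The right latch is at its stop; the left measured about 1.46–1.5 rad, above the 1.35 needed. The judge's verdict was not shown.

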